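Drift the blown fuse out of the fuse block

ROBOT

A 6-joint arm with a two-finger parallel gripper is mounted at the origin on the work surface. World frame = base frame: x ahead of the robot, y to its left, z up, the work surface at z = 0. Lengths are in mm, angles in rad, forces in N, time in s.
With the tool pointing down it reaches from about 250 to 725 mm from the base axis. Payload 4 kg.
Tool frame: the origin (TCP) lies between the finger pads; the fingertips stand 8 mm ahead of it and the grasp point (between the pads) lies 11 mm behind it; z points along the fingers, y is the direction in which the jaws open and shut (so a half turn about z gives the same grasp; the last joint's range is limited). The gripper opens to 85 mm and grips with 20 to 120 N. Pads are 22 mm wide; open, the fingers measure 114 mm over their backs; the gripper's body (76 mm by 85 mm) begins 54 mm behind the grasp point. The pads swing forward as they close: fully open they stand 13 mm farther back than shut.
Start: joints at [1.257, 0.241, 0.005, 1.335, 0, 1.571], TCP at [154.336, 475.584, 214.006] pointing down, gripper open.
Joint ranges: [-2.72, 2.72], [-1.05, 1.87], [-1.09, 1.28], [-1.99, 2.15], [-1.42, 1.44], [-3.14, 3.14]. Speed limits (rad/s): [2.79, 2.79, 3.14, 3.14, 3.14, 3.14].

INTERFACE

Orientations are given as a unit quaternion [x, y, z, w].
In Python, from cell import robot gives the robot as it stands. The module is installed in compiled form; this text tells all that it offers.
- The arm moves only by the tool jog_arm, never from a script. Its argument "motion" is a list that holds one entry, the list of rows, each a list of 7 numbers: the turn, a rotation vector about the tool's x, y, z in degrees, then the shift along the tool's x, y, z in mm, then the opening, from 0 (shut) to 1 (fully open). In form: [[[ax, ay, az, x, y, z, claw], ...]]. A call has 1 to 8 rows; each row is the pose to reach, as a shift and turn from the pose commanded when the call began, along the tool's axes at that moment; what a row does not reach only later rows make up. A row lasts 1/12 s, in which the tool goes at most 41.7 mm and 7.16 degrees, less where a joint would pass 70% of its speed; a pose out of reach is approached as far as the arm can. A call with a gripper value outside its range is refused whole. The fingers move at their own pace and stop on an object; "newtons" is the grip in N (left out, the last holds). Time passes only in rows, so rows that repeat a pose let the fingers close. It gives the time, the measured TCP pose, the force and the opening at its end, in the units of the state.
- robot.state(): the state, without advancing time (a new reading comes with each control period).
- robot.snapshot(name): name is "scene" or "top"; returns a dict with "img" (400x640x3 uint8, red, green, blue), "fovy" (degrees; the focal length in pixels is half the picture's height over the tangent of half this angle, whatever the lens; pixels are square), "cx", "cy" (the principal point, pixels), "eye" and "orientation" of the camera in the world. Camera axes: x right, y up, looking along -z (the intrinsics and any distortion apply to the point x, -y, -z); pixel columns grow to the right and rows downward; lengths in mm; the calibration is good to about 2 mm. A picture is of the moment at which its call begins. There is no depth.
- robot.job_done(): hands the job in, once; it reports no verdict.
The state is a dict: "time_s": time; "joints": joint angles; "dq": joint speeds; "joint_efforts": joint torques, N m; "tcp_pos": TCP position; "orientation": TCP orientation; "ft_force": force on the tool from outside, world axes, zero at the start; "torque": the same for the moment, N m; "width": finger opening in mm.
Only numpy, scipy, OpenCV 4.12 (cv2) and the standard library are available. Lean on these libraries where they do the work, as an engineer would, in place of code of your own. Each camera call takes 0.05 s, during which the arm holds its last target.

TASK

Of the three cartridge fuses in the fuse block, one is blown: it is the one whose striker pin has popped out of its far end. Take the steel drift from its cradle and push the blown fuse through its bore with it, steadily and without hammering, until it drops into the catch tray behind the block; then draw the drift out and leave it lying in the low tool tray. Leave the other two fuses where they sit.

Things in the scene. Friction and masses are not known exactly. Their poses are not given: they have to be found in the camera images.
- block: Fixed grey fuse block on an aluminium foot, 100 mm deep, 124 mm wide, top 80 mm above the bench. Origin: on the bench below the middle of its front face; x = push direction, from the front face through to the catch tray behind; z up. Three through bores along x at y = -38, 0 and +38 mm, axes 52 mm above the bench.
- bore_mouth (a point): Centre of the middle bore's front mouth (the outer two: 38 mm either side along the block's y). From the front each bore is a sharp-edged round neck, 17 mm diameter and 40 mm long; then 24 mm diameter for the last 60 mm, open at the back. A fuse cannot pass the neck: it leaves only at the back.
- bore_exit (a point): Centre of the middle bore's back opening, 100 mm from the mouth. A spring plunger 14 mm before it presses on each fuse from above: sliding a fuse takes roughly 12 to 20 N, not known beforehand, until it is out. The plungers leave 60 mm height over the bench free when a fuse has gone.
- catch (a point): Centre of the catch tray's floor (4 mm above the bench), on the block's middle line. The tray is fixed to the block's back, from 100 to 205 mm behind the front face, 128 mm wide inside, rims 26 mm above the bench.
- blown: Blown cartridge fuse, white ceramic with steel caps, 22 mm diameter, 58 mm long, about 55 g; a striker pin 8 mm thick stands 14 mm out of its far end. Origin: on its axis midway along the 58 mm; x towards the striker. It starts in any of the three bores, near face 42 to 50 mm inside the front face, striker clear of the back. It falls when its near face passes the back (100 mm).
- fuse_a: Sound fuse, same size but flat at both ends (no striker); origin and axes as for the blown one. In another bore; it must stay.
- fuse_b: Second sound fuse, as fuse_a.
- drift: Loose steel drift: round rod 14 mm diameter, 160 mm long in all, about 0.15 kg; last 6 mm of the tip tapered to 9 mm; head at the other end 18 mm diameter, 8 mm long. Origin: on its axis at mid-length; x towards the tip (tip at +80 mm, head -80 to -72 mm). Let go with its tip over 40 mm into a bore, it stays there, head end sagging a few degrees.
- drift_tip (a point): Centre of the drift's tip face. To push a fuse right out it must go just over 100 mm past the block's front face, more than a hold in the cradle's gap leaves free.
- drift_head (a point): Centre of the drift's head face.
- cradle: Fixed black cradle, base 184 x 64 mm, 6 mm thick. Origin: centre of its underside; x along the drift in it, towards the tip; the drift's middle starts over it, axis 35 mm above the bench. Two open-topped channels, rims 45 mm up (above the rod), hug the drift from x = -90 to -25 and +35 to +88 mm; only between -25 and +35 mm is it bare for fingers, down to the base. It lifts straight up.
- tooltray: Fixed low grey tool tray, open on top, 240 x 110 mm outside, walls 4 mm thick and 18 mm high, floor 5 mm. Origin: centre of its underside on the bench; x along its length.
Not all that is in view belongs to the job. What is shaped like the drift but pink, red or yellow is not meant.

How it is judged:
By the outcome, as a careful person would: the job done as asked, in the order asked, and still so for the second after the job is handed in, with the robot touching nothing.
It also fails if it takes over 51 s, if anything falls off the work surface, if the arm or the gripper's body presses on something with over 40 N, if the wrist force passes 120 N, or if a joint passes its speed limit or range.

## Working session

There is one attempt and no reset: what is moved stays moved. The work goes in short steps, Python scripts to look and compute and a tool call to move; the robot and the scene stay as the last step left them, time stands still between calls to the robot, and variables do not carry over. Pictures are saved under pics/ and viewed, and the job is handed in when it is done.

Besides the shell and the picture viewer there is one more tool, called after ">>>" by a JSON object that holds its "api" and its "payload". jog_arm: Moves the arm, as the interface text tells. Its arguments: {"type":"object","properties":{"motion":{"type":"array","items":{"type":"array","items":{"type":"array","items":{"type":"number"}}}},"newtons":{"type":"number"}},"required":["motion"]}

```bash
mkdir -p pics; ls
python3 - <<'E'
from cell import robot
import cv2
s=robot.state()
for k,v in s.items(): print(k,v)
for n in("scene","top"):
    d=robot.snapshot(n)
    print(n,{k:v for k,v in d.items() if k!="img"})
    cv2.imwrite(f"pics/{n}0.png",cv2.cvtColor(d["img"],cv2.COLOR_RGB2BGR))
E
```

```text
pics
time_s 0.0
joints [ 1.25701921e+00  2.41415995e-01  3.70137806e-03  1.33514089e+00
 -3.87466067e-06  1.57078411e+00]
dq [ 0.001057    0.00011241  0.00069849 -0.00207917  0.00033885 -0.0009198 ]
joint_efforts [-8.91993295e-05 -3.72321439e+01  2.52406883e+01  1.70557637e-02
 -2.42211166e-05 -4.94581528e-06]
tcp_pos [154.12567383 474.96354138 213.10272466]
orientation [ 1.56239624e-01  9.87718644e-01 -1.01724516e-03 -1.58961515e-04]
ft_force [ 0.40251395 -0.74227343 -0.48675663]
torque [ 0.07241517 -0.02573045  0.02086923]
width 85.87700165539758
scene {'fovy': 47.745014676854055, 'cx': 315.7797486323902, 'cy': 195.8925571812171, 'eye': array([1180.86141556,  380.87296971, 1317.53363828]), 'orientation': array([0.13506791, 0.287058  , 0.85746065, 0.40511184])}
top {'fovy': 43.790037449805915, 'cx': 315.34376929814925, 'cy': 194.67846966032204, 'eye': array([ 131.33537289, -214.66205358, 1460.49814971]), 'orientation': array([-0.07246253,  0.07313012,  0.72321443, -0.68290706])}
```

View pics/scene0.png

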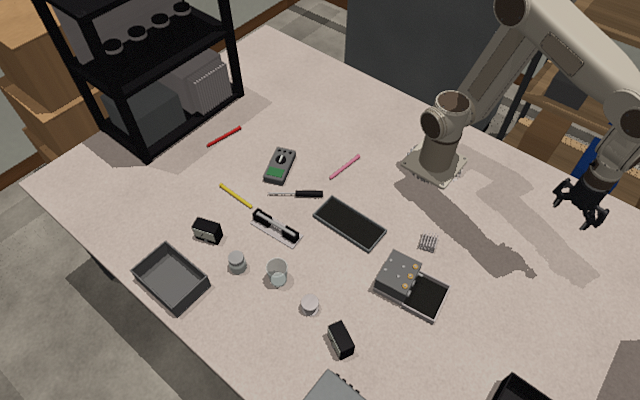

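View pics/top0.png

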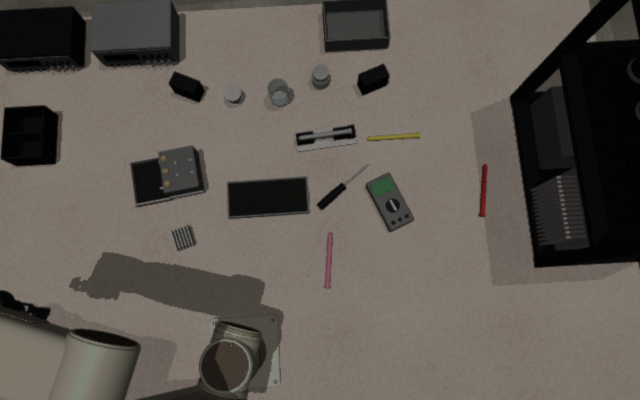

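```bash
cat > h.py <<'E'
import numpy as np, cv2
from scipy.spatial.transform import Rotation as R
from cell import robot
C={'scene':dict(fovy=47.745014676854055,cx=315.7797486323902,cy=195.8925571812171,eye=np.array([1180.86141556,380.87296971,1317.53363828]),q=[0.13506791,0.287058,0.85746065,0.40511184]),
'top':dict(fovy=43.790037449805915,cx=315.34376929814925,cy=194.67846966032204,eye=np.array([131.33537289,-214.66205358,1460.49814971]),q=[-0.07246253,0.07313012,0.72321443,-0.68290706])}
def f(c): return 200/np.tan(np.radians(c['fovy']/2))
def proj(n,P):
    c=C[n];p=(np.atleast_2d(P)-c['eye'])@R.from_quat(c['q']).as_matrix()
    return np.c_[c['cx']+f(c)*p[:,0]/-p[:,2], c['cy']-f(c)*p[:,1]/-p[:,2]]
def ray(n,uv):
    c=C[n];uv=np.atleast_2d(uv)
    d=np.c_[(uv[:,0]-c['cx'])/f(c),-(uv[:,1]-c['cy'])/f(c),-np.ones(len(uv))]
    return c['eye'],d@R.from_quat(c['q']).as_matrix().T
def onz(n,uv,z):
    e,d=ray(n,uv); t=(z-e[2])/d[:,2]; return e+d*t[:,None]
def tri(us,ut):
    e1,d1=ray('scene',us);e2,d2=ray('top',ut);out=[]
    for a,b in zip(d1,d2):
        a=a/np.linalg.norm(a);b=b/np.linalg.norm(b)
        s=np.linalg.lstsq(np.c_[a,-b],e2-e1,rcond=None)[0]
        p,q=e1+a*s[0],e2+b*s[1]
        out.append(np.r_[(p+q)/2,np.linalg.norm(p-q)])
    return np.array(out)
def snap(n):
    return cv2.cvtColor(robot.snapshot(n)["img"],cv2.COLOR_RGB2BGR)
def crop(im,x0,y0,x1,y1,k,name):
    o=cv2.resize(im[y0:y1,x0:x1],None,fx=k,fy=k,interpolation=cv2.INTER_CUBIC)
    for x in range((x0+9)//10*10,x1,10):
        cv2.line(o,((x-x0)*k+k//2,0),((x-x0)*k+k//2,6),(0,0,255),1)
        if x%20==0: cv2.putText(o,str(x),((x-x0)*k+k//2-8,16),0,.35,(0,0,255),1)
    for y in range((y0+9)//10*10,y1,10):
        cv2.line(o,(0,(y-y0)*k+k//2),(6,(y-y0)*k+k//2),(0,0,255),1)
        if y%20==0: cv2.putText(o,str(y),(8,(y-y0)*k+k//2+4),0,.35,(0,0,255),1)
    cv2.imwrite("pics/"+name+".png",o)
E
python3 - <<'E'
from h import *
s=cv2.imread("pics/scene0.png");t=cv2.imread("pics/top0.png")
crop(s,360,235,460,335,6,"s_block");crop(t,120,135,215,215,8,"t_block")
crop(s,240,195,310,255,10,"s_crad");crop(t,285,115,365,160,10,"t_crad")
E
```

```text
(no output)
```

View pics/s_block.png

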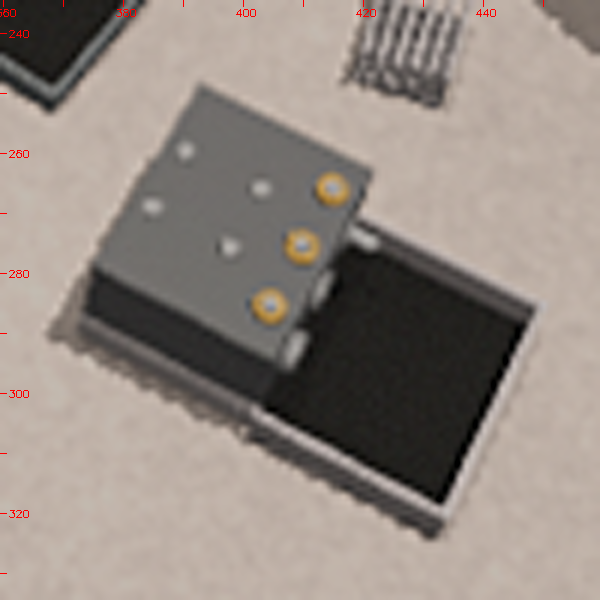

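View pics/t_block.png

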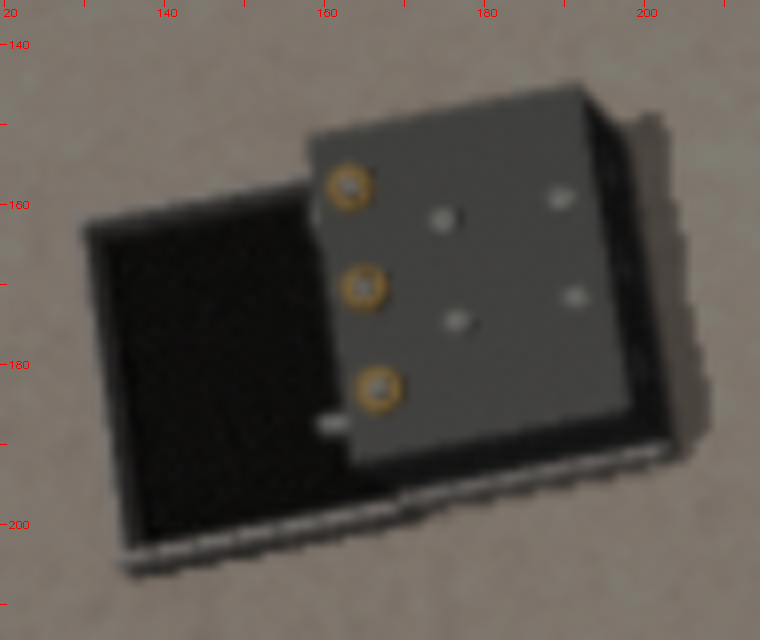

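View pics/s_crad.png

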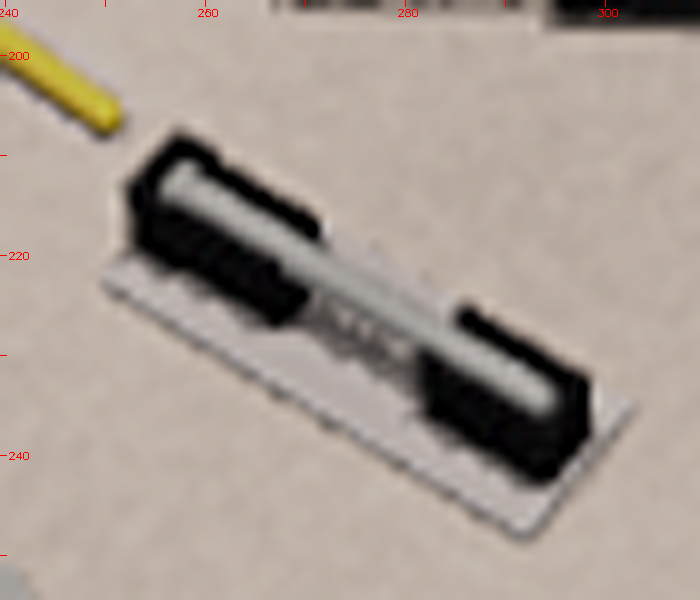

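View pics/t_crad.png

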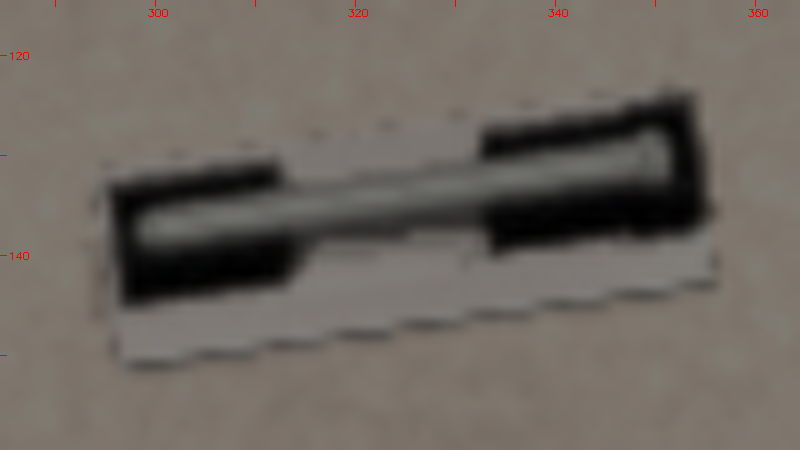

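```bash
cat > fit.py <<'E'
from h import *
from scipy.optimize import least_squares
def w(p,L):
    c,s=np.cos(p[2]),np.sin(p[2]);L=np.asarray(L,float)
    z=L[:,2]+(p[3] if len(p)>3 else 0)
    return np.c_[p[0]+c*L[:,0]-s*L[:,1],p[1]+s*L[:,0]+c*L[:,1],z]
def fit(p0,L,us,ut):
    L=np.array(L,float)
    def r(p):
        W=w(p,L);a=[]
        if us is not None:a.append((proj('scene',W)-us).ravel())
        if ut is not None:a.append((proj('top',W)-ut).ravel())
        return np.concatenate(a)
    o=least_squares(r,p0);return o.x,r(o.x)
E
python3 - <<'E'
from fit import *
np.set_printoptions(precision=1,suppress=True)
# block: FL (y+?) x push
us=np.array([(393,248.5),(421.5,262.5),(375,279.5),(407.5,296)]);ut=np.array([(198.5,185.5),(163.5,192),(192,145),(158,151)])
print(tri(us,ut))
print('plungers',tri([(404.5,285.5),(410,275.5),(415,266)],[(163,158),(165,170.5),(167,183)]))
print('striker',tri([(422,275)],[(160,187.7)]))
# push ~ +y ; block y = -x world => near robot = +y block 
L=[(0,62,80),(100,62,80),(0,-62,80),(100,-62,80)]
for a,b in((us,ut),(us,None),(None,ut)):
    p,r=fit([450,150,1.6],L,a,b);print(p,np.degrees(p[2]));print(r.reshape(-1,8))
p,r=fit([450,150,1.6,0],L,us,ut);print(p)
# drift
cs=tri([(257.5,212.5),(293.5,233.5)],[(350.5,130.5),(298,137.5)]);print('drift',cs)
E
```

```text
[[466.4 107.1  78.    0.2]
 [453.1 204.5  81.    2.8]
 [589.3 124.9  75.4   1. ]
 [574.9 226.7  76.5   6.3]]
plungers [[552.9 206.1  82.9   2.4]
 [515.  200.6  83.3   1.2]
 [477.9 195.   83.1   0.8]]
striker [[473.  224.   52.1   1.7]]
[528.6 116.3   1.7] 98.74661901294337
[[-0.2 -0.1  0.9  0.2  0.4 -0.4 -1.5 -1.1]
 [-0.1 -0.5  0.1  0.2 -0.5 -0.7 -0.7  0.2]]
[530.5 117.3   1.7] 99.84027522799984
[[-0.6  0.3  0.8  0.2  0.7  0.4 -0.9 -0.8]]
[527.1 115.3   1.7] 97.78320383949999
[[-0.2  0.1  0.   0.2  0.2 -0.3 -0.   0.1]]
[528.5 116.4   1.7  -2.3]
drift [[ 619.7 -341.7   37.6    1.6]
 [ 606.5 -185.3   42.7    6. ]]
```

```bash
cat > ov.py <<'E'
from fit import *
def box(x0,x1,y0,y1,z0,z1):
    c=[(x,y,z) for x in(x0,x1) for y in(y0,y1) for z in(z0,z1)]
    return [(c[i],c[j]) for i in range(8) for j in range(i+1,8) if bin(i^j).count('1')==1]
def cyl(x0,x1,r,y=0,z=0,n=16):
    e=[]
    for x in(x0,x1):
        q=[(x,y+r*np.cos(t),z+r*np.sin(t)) for t in np.linspace(0,2*np.pi,n+1)]
        e+=list(zip(q[:-1],q[1:]))
    return e
BLOCK=box(0,100,-62,62,0,80)+box(100,205,-64,64,4,26)+sum([cyl(0,0,8.5,y,52) for y in(-38,0,38)],[])
CRAD=box(-92,92,-32,32,0,6)
DR=cyl(-80,-72,9,0,35)+cyl(74,74,7,0,35)+[((-72,7,35),(74,7,35)),((-72,-7,35),(74,-7,35))]
def draw(im,n,p,E,x0,y0,x1,y1,k,name):
    o=cv2.resize(im[y0:y1,x0:x1],None,fx=k,fy=k,interpolation=cv2.INTER_CUBIC)
    for a,b in E:
        q=(proj(n,w(p,[a,b]))-[x0,y0]+.5)*k
        cv2.line(o,tuple(np.int32(q[0]*8)),tuple(np.int32(q[1]*8)),(0,255,0),1,cv2.LINE_AA,3)
    cv2.imwrite(f"pics/{name}.png",o)
    return o
E
python3 - <<'E'
from ov import *
np.set_printoptions(precision=2,suppress=True)
Ls=[(92,-32,6),(-92,-32,6),(92,32,6)];us=np.array([(291.5,248),(250,222.5),(303,235)])
Lt=[(92,32,6),(-92,32,6),(92,-32,6)];ut=np.array([(296.5,151),(356,143),(294.5,132.5)])
for which in('both','s','t'):
    def r(p):
        a=(proj('scene',w(p,Ls))-us).ravel();b=(proj('top',w(p,Lt))-ut).ravel()
        return {'both':np.r_[a,b],'s':a,'t':b}[which]
    o=least_squares(r,[610,-265,1.65]);print(which,o.x,np.degrees(o.x[2]),o.fun)
    if which=='both':p=o.x
s=cv2.imread("pics/scene0.png");t=cv2.imread("pics/top0.png")
pb=np.array([528.6,116.3,np.radians(98.7)])
a=draw(s,'scene',p,CRAD+DR,240,195,310,255,8,"o1");b=draw(t,'top',p,CRAD+DR,285,115,365,160,8,"o2")
c=draw(s,'scene',pb,BLOCK,365,240,455,335,6,"o3");d=draw(t,'top',pb,BLOCK,120,135,215,215,8,"o4")
E
```

```text
both [ 613.18 -264.62    1.65] 94.82087499763799 [ 0.63  0.03 -0.41 -0.51  0.26 -0.37  0.14  0.25  0.4   0.02 -0.63 -1.09]
s [ 614.13 -264.33    1.65] 94.49247428706718 [ 0.36  0.36 -0.48 -0.41  0.1  -0.01]
t [ 612.46 -264.6     1.66] 95.06350449402888 [ 0.21  0.59  0.44  0.12 -0.65 -0.74]
```

View pics/o1.png

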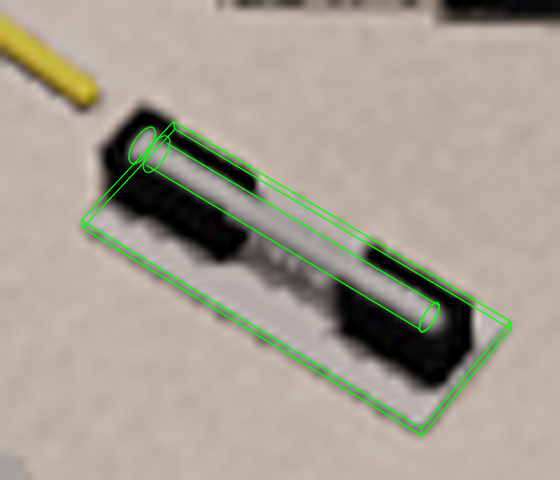

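View pics/o2.png

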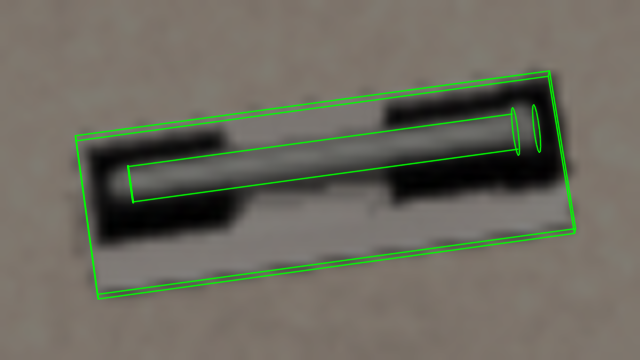

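View pics/o3.png

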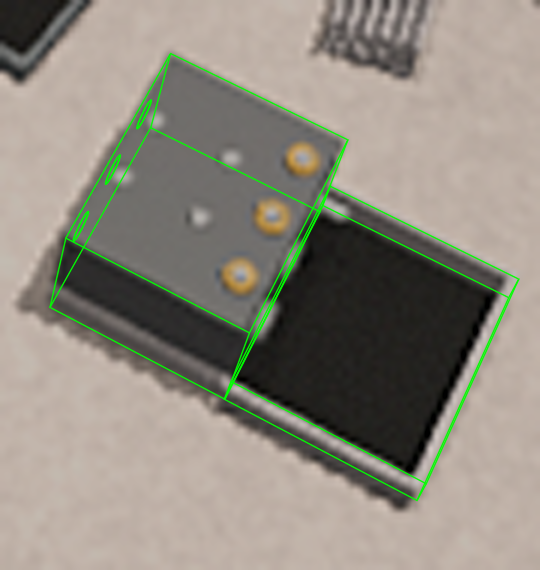

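View pics/o4.png

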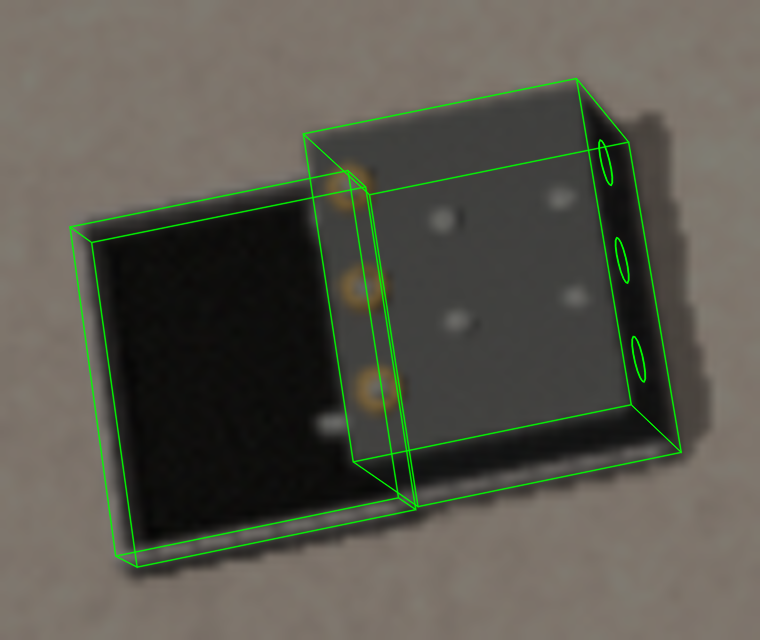

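```bash
cat > plan.py <<'E'
from h import *
import sys
def target_R(yaw,pitch=0):  # tool x along yaw (deg), z down; pitch: tilt about tool y
    c,s=np.cos(np.radians(yaw)),np.sin(np.radians(yaw))
    x=np.array([c,s,0]);z=np.array([0,0,-1.]);y=np.cross(z,x)
    return R.from_matrix(np.c_[x,y,z])*R.from_rotvec([0,np.radians(pitch),0])
def plan(pos,yaw,pitch=0,show=True):
    s=robot.state();R0=R.from_quat(s['orientation'])
    sh=R0.inv().apply(np.array(pos)-s['tcp_pos'])
    rv=np.degrees((R0.inv()*target_R(yaw,pitch)).as_rotvec())
    X=R0.as_matrix()[:,0]
    if show:
        print('t',round(s['time_s'],2),'tcp',s['tcp_pos'].round(1),'yaw',np.degrees(np.arctan2(X[1],X[0])).round(2),'xz',np.degrees(X[2]).round(2),'F',s['ft_force'].round(1),'w',round(s['width'],1))
        print('rot',rv.round(2),'shift',sh.round(1),'len',np.linalg.norm(sh).round(0),'rows',max(np.linalg.norm(sh)/41,np.linalg.norm(rv)/7.1).round(1))
    return rv,sh
E
python3 - <<'E'
from plan import *
plan([614,-273,120],94.8)
np.set_printoptions(precision=1,suppress=True)
# tool tray rims outer corners z=18
print(tri([(344,197.5),(386,232),(313.5,213),(354,250.5)],[(306,177.5),(227,181),(309,214),(230,218)]))
t=cv2.imread("pics/top0.png");s=cv2.imread("pics/scene0.png")
crop(t,220,165,320,230,8,"t_tray");crop(s,305,185,395,260,8,"s_tray")
E
```

```text
t 0.1 tcp [154.2 475.  213.2] yaw 162.02 xz 0.0 F [-0.2 -0.4  0.1] w 85.6
rot [-9.000e-02  6.000e-02  6.722e+01] shift [-668.3 -569.4   94.3] len 883.0 rows 21.5
[[ 443.  -161.2  113.1   88.8]
 [ 457.4   41.9  105.9   47.5]
 [ 412.2 -226.5  -97.7   59.1]
 [ 427.5    6.  -102.8  105.2]]
```

View pics/t_tray.png

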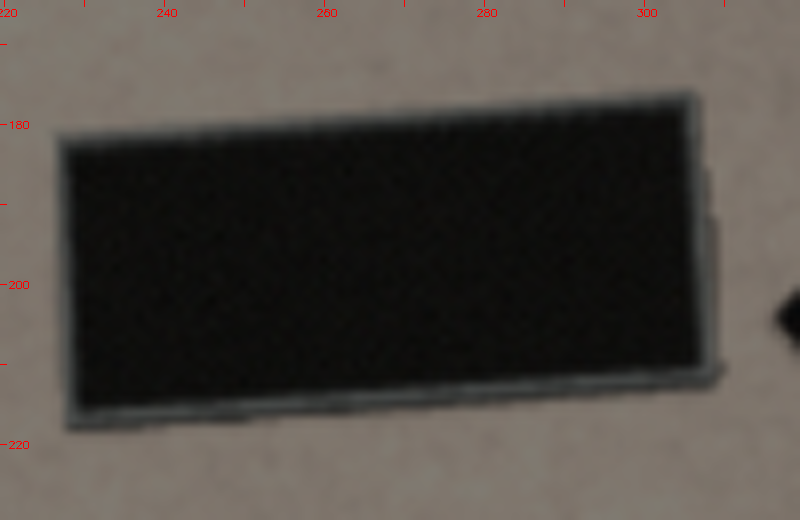

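View pics/s_tray.png

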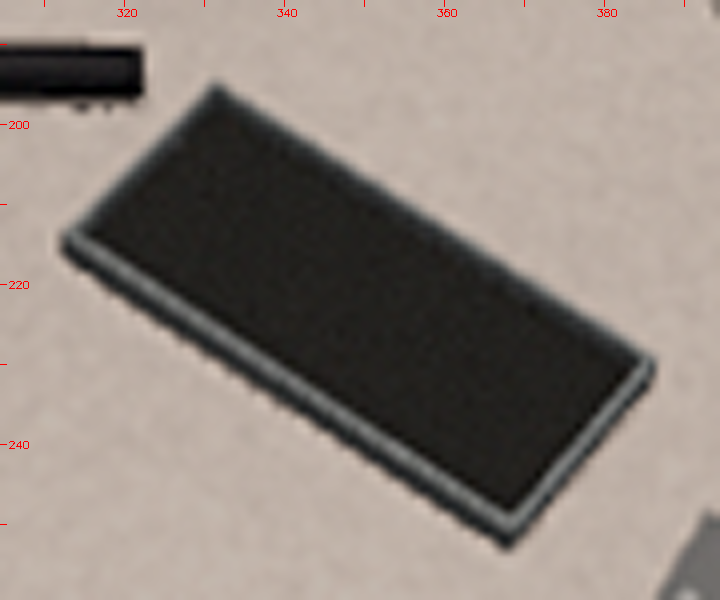

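Run:
```python
from fit import *
np.set_printoptions(precision=2,suppress=True)
us=np.array([(312.5,213.5),(368,250),(386.5,229.5),(331.5,195)]);ut=np.array([(306,176.5),(227,181.5),(228.5,217.5),(309,211.5)])
print(tri(us,ut))
p,r=fit([460,-50,1.6],[(-120,-55,18),(120,-55,18),(120,55,18),(-120,55,18)],us,ut);print(p,np.degrees(p[2]),r)
```

```text
[[ 491.05 -201.21   16.66    2.87]
 [ 488.69   34.65   18.87    2.54]
 [ 380.32   34.33   13.31    0.48]
 [ 384.16 -202.89   13.97    0.64]]
[436.18 -83.66   1.58] 90.66423359514184 [-0.27 -0.13  0.74  0.8   0.66 -0.62 -0.09 -1.16  0.96 -0.91 -0.37 -0.47
 -0.67 -0.09  0.39  0.33]
```

>>> {"api": "jog_arm", "payload": {"motion": [[[0,0,6,-31,-26,4,1],[0,0,12,-62,-53,8,1],[0,0,18,-93,-79,12,1],[0,0,24,-124,-106,16,1],[0,0,30,-155,-132,20,1],[0,0,36,-186,-158,20,1],[0,0,42,-217,-185,20,1],[0,0,48,-248,-211,20,1]]], "newtons": 60}}

```text
time_s: 0.77
tcp_pos: [325.2, 196.3, 193.8]
orientation: [0.546, 0.838, -0.0, -0.0]
ft_force: [1.1, 0.5, 0.1]
width: 85.3
```

Run:
```python
from plan import *
plan([614,-273,110],94.8)
```

```text
t 0.77 tcp [325.2 196.3 193.8] yaw 113.76 xz -0.0 F [1.1 0.5 0.1] w 85.3
rot [-3.000e-02  1.000e-02  1.896e+01] shift [-545.9   75.3   83.8] len 557.0 rows 13.6
```

>>> {"api": "jog_arm", "payload": {"motion": [[[0,0,3,-40,5,2,1],[0,0,6,-80,11,4,1],[0,0,9,-120,16,8,1],[0,0,12,-160,22,12,1],[0,0,15,-200,27,18,1],[0,0,17,-240,33,24,1],[0,0,18,-280,38,30,1],[0,0,19,-320,44,36,1]]]}}

```text
time_s: 1.43
tcp_pos: [495.8, -78.1, 157.3]
orientation: [0.676, 0.737, -0.0, -0.0]
ft_force: [1.1, 0.4, 1.0]
width: 85.6
```

Run:
```python
from plan import *
plan([614,-273,110],94.8)
```

```text
t 1.43 tcp [495.8 -78.1 157.3] yaw 94.94 xz 0.02 F [1.1 0.4 1. ] w 85.6
rot [-0.05 -0.02  0.14] shift [-204.4  101.1   47.2] len 233.0 rows 5.7
```

>>> {"api": "jog_arm", "payload": {"motion": [[[0,0,0,-36,18,8,0.6],[0,0,0,-72,36,16,0.6],[0,0,0,-108,54,24,0.6],[0,0,0,-144,72,32,0.6],[0,0,0,-178,88,40,0.6],[0,0,0,-204,101,47,0.6],[0,0,0,-204,101,47,0.6],[0,0,0,-204,101,47,0.6]]]}}

```text
time_s: 2.1
tcp_pos: [613.1, -271.5, 108.2]
orientation: [0.676, 0.737, -0.001, -0.002]
ft_force: [0.1, 0.3, -0.7]
width: 51.0
```

Run:
```python
from plan import *
plan([614,-273,24],94.8)
s=snap('scene');t=snap('top')
crop(s,220,150,320,255,6,"s1");crop(t,275,90,375,160,7,"t1")
```

```text
t 2.1 tcp [ 613.1 -271.5  108.2] yaw 94.89 xz 0.13 F [ 0.1  0.3 -0.7] w 51.0
rot [-0.2  -0.13  0.09] shift [-1.8  1.1 84.2] len 84.0 rows 2.1
```

View pics/s1.png

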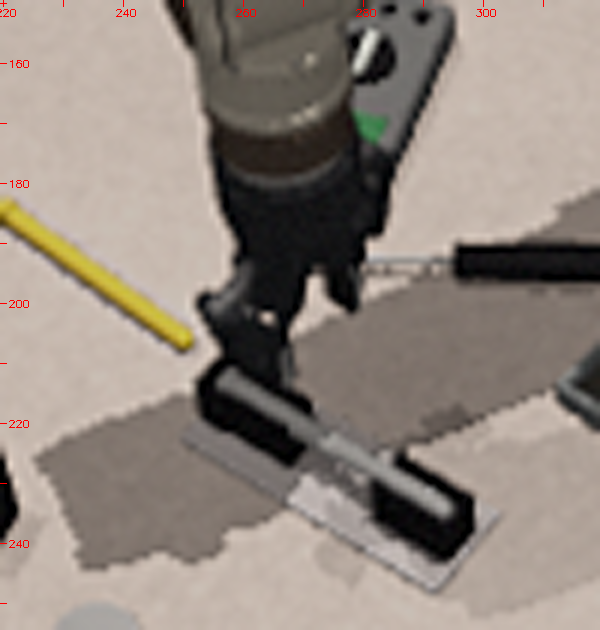

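View pics/t1.png

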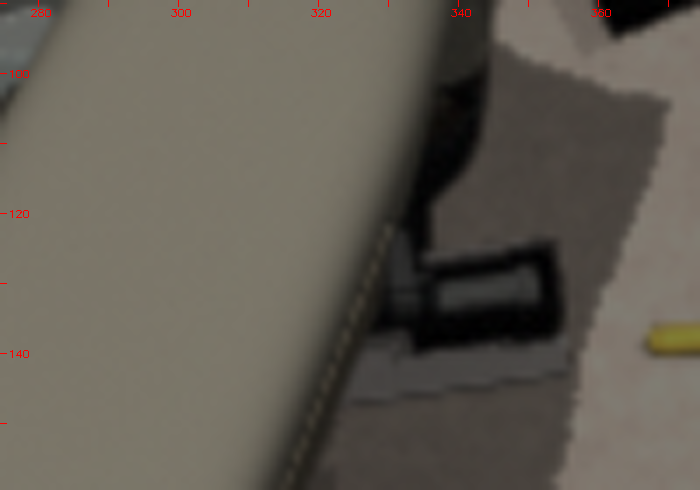

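>>> {"api": "jog_arm", "payload": {"motion": [[[0,0,0,1,1,20,0.6],[0,0,0,1,1,45,0.6],[0,0,0,1,1,65,0.6],[0,0,0,1,1,80,0.6],[0,0,0,1,1,84,0.6],[0,0,0,1,1,84,0.6]]]}}

```text
time_s: 2.7
tcp_pos: [613.8, -267.5, 26.5]
orientation: [0.675, 0.738, -0.0, -0.001]
ft_force: [-1.0, -0.5, 0.3]
width: 51.4
```

Run:
```python
from plan import *
plan([613.7,-269.6,24],94.8)
s=snap('scene')
crop(s,220,150,320,255,6,"s2")
```

```text
t 2.7 tcp [ 613.8 -267.5   26.5] yaw 95.11 xz 0.08 F [-1.  -0.5  0.3] w 51.4
rot [-0.13 -0.08  0.31] shift [-2.1 -0.3  2.5] len 3.0 rows 0.1
```

View pics/s2.png

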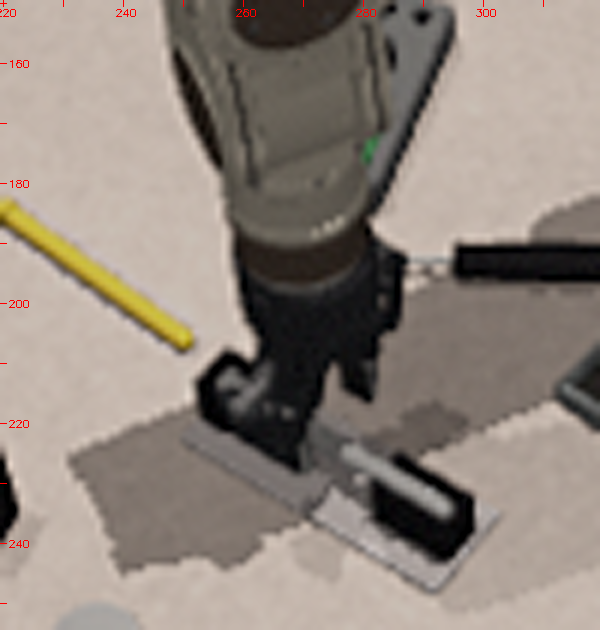

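>>> {"api": "jog_arm", "payload": {"motion": [[[0,0,0.3,-2,0,2,0.6],[0,0,0.3,-2,0,2,0],[0,0,0.3,-2,0,2,0],[0,0,0.3,-2,0,2,0],[0,0,0.3,-2,0,2,0],[0,0,0.3,-2,0,2,0],[0,0,0.3,-2,0,2,0],[0,0,0.3,-2,0,2,0]]], "newtons": 90}}

```text
time_s: 3.42
tcp_pos: [615.1, -271.4, 25.0]
orientation: [0.677, 0.736, -0.0, -0.0]
ft_force: [-0.2, 0.5, -0.4]
width: -0.3
```

Run:
```python
from plan import *
plan([613.7,-269.6,24],94.8)
```

```text
t 3.42 tcp [ 615.1 -271.4   25. ] yaw 94.72 xz 0.0 F [-0.2  0.5 -0.4] w -0.3
rot [-0.   -0.   -0.08] shift [ 1.9 -1.2  1. ] len 2.0 rows 0.1
```

Run:
```python
from plan import *
s=snap('scene');t=snap('top')
crop(s,220,150,320,255,6,"s3");crop(t,275,90,375,160,7,"t3")
print(robot.state()['joints'].round(3), proj('scene',[[615,-271,25],[615,-271,17],[615,-271,36]]))
```

```text
[-0.415  0.704  0.236  1.103  0.     1.073] [[274.02414874 224.57039678]
 [274.19838551 225.85482318]
 [273.78220593 222.78685973]]
```

View pics/s3.png

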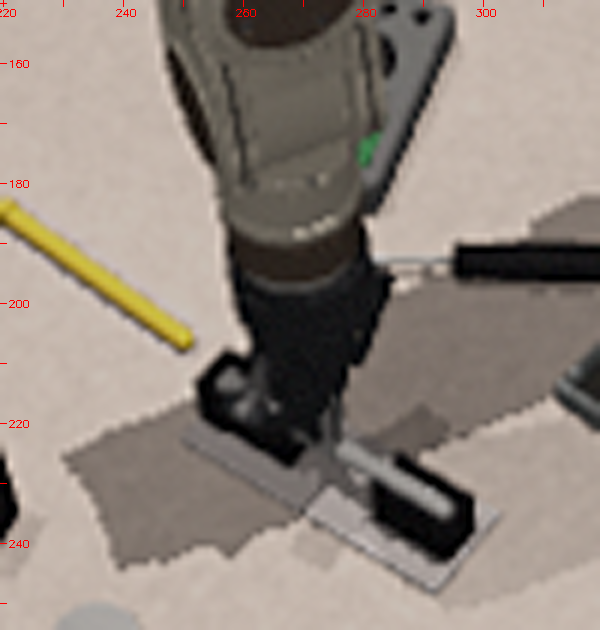

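View pics/t3.png

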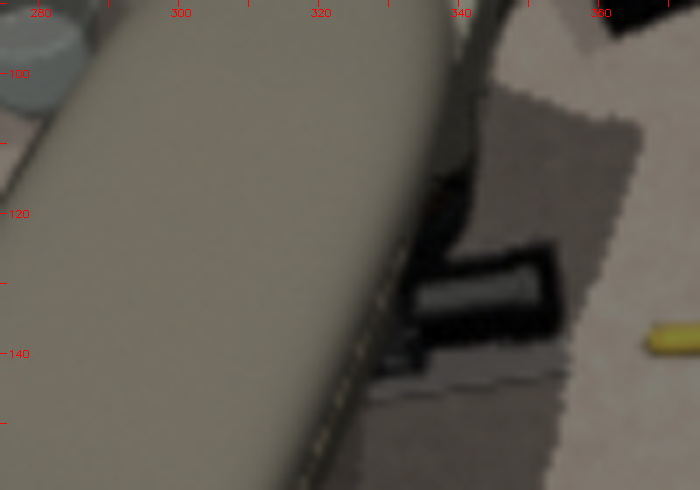

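>>> {"api": "jog_arm", "payload": {"motion": [[[0,0,0,0,0,-5,0],[0,0,0,0,0,-15,0],[0,0,0,0,0,-25,0],[0,0,0,0,0,-35,0],[0,0,0,0,0,-40,0],[0,0,0,0,0,-40,0]]]}}

```text
time_s: 4.02
tcp_pos: [616.7, -272.0, 68.0]
orientation: [0.677, 0.736, 0.001, 0.002]
ft_force: [0.1, -0.0, -0.1]
width: -0.0
```

Run:
```python
from plan import *
plan([613.7,-269.6,24],94.8)
s=snap('scene');t=snap('top')
crop(s,220,150,320,255,6,"s4");crop(t,275,90,375,160,7,"t4")
```

```text
t 4.02 tcp [ 616.7 -272.    68. ] yaw 94.72 xz -0.13 F [ 0.1 -0.  -0.1] w -0.0
rot [ 0.24  0.13 -0.08] shift [ 2.8 -3.  43.9] len 44.0 rows 1.1
```

View pics/s4.png

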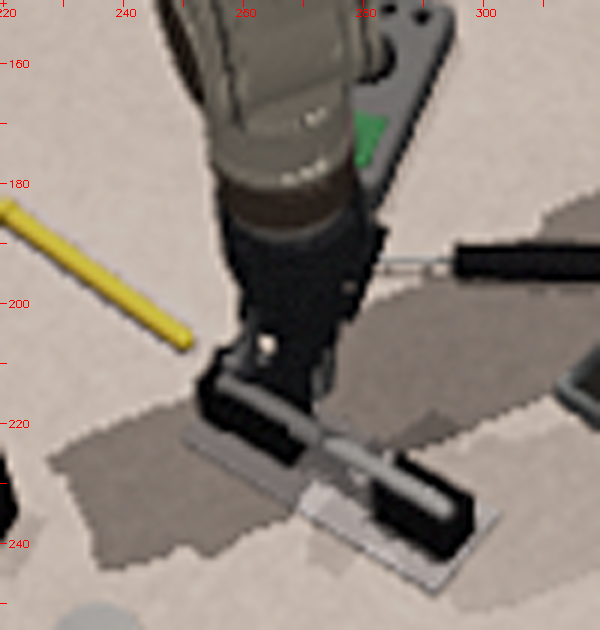

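View pics/t4.png

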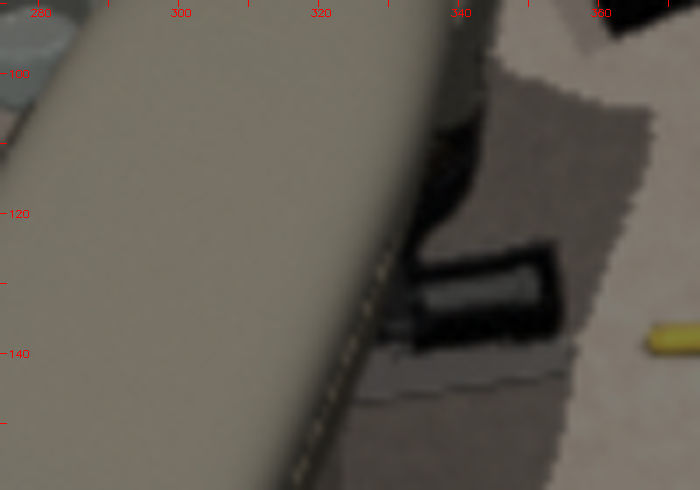

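Run:
```python
from plan import *
s=robot.state();print(s)
im=snap('scene')
k=10;x0,y0=240,175
o=cv2.resize(im[y0:y0+60,x0:x0+70],None,fx=k,fy=k,interpolation=cv2.INTER_CUBIC)
Rm=R.from_quat(s['orientation']);T=s['tcp_pos']
for l,c in (([0,0,0],(0,0,255)),([0,0,8],(0,255,0)),([0,0,-11],(255,0,0)),([0,0,-65],(255,0,255)),([11,0,8],(0,255,255)),([-11,0,8],(0,255,255)),([0,14,8],(255,255,0)),([0,-14,8],(255,255,0))):
    q=(proj('scene',T+Rm.apply(l))[0]-[x0,y0]+.5)*k
    cv2.circle(o,tuple(np.int32(q)),4,c,-1)
cv2.imwrite('pics/m4.png',o)
```

```text
{'time_s': 4.1167, 'joints': array([-4.15381662e-01,  6.69964754e-01,  2.85264263e-01,  1.18489554e+00,
       -1.32551264e-05,  1.07292266e+00]), 'dq': array([-0.00039423,  0.015309  , -0.02018897, -0.00052133,  0.00042503,
       -0.00061712]), 'joint_efforts': array([-4.30890914e-04, -5.61122596e+01,  2.46850026e+01, -1.25307776e-02,
       -1.05735669e-04,  6.29091488e-06]), 'tcp_pos': array([ 615.42101668, -271.4327321 ,   65.70042266]), 'orientation': array([6.77348211e-01, 7.35662315e-01, 1.87502521e-04, 5.70142688e-04]), 'ft_force': array([ 0.33943779,  0.59927013, -0.31414853]), 'torque': array([ 0.02934162,  0.01726645, -0.01621595]), 'width': -0.04086451896627191}
```

View pics/m4.png

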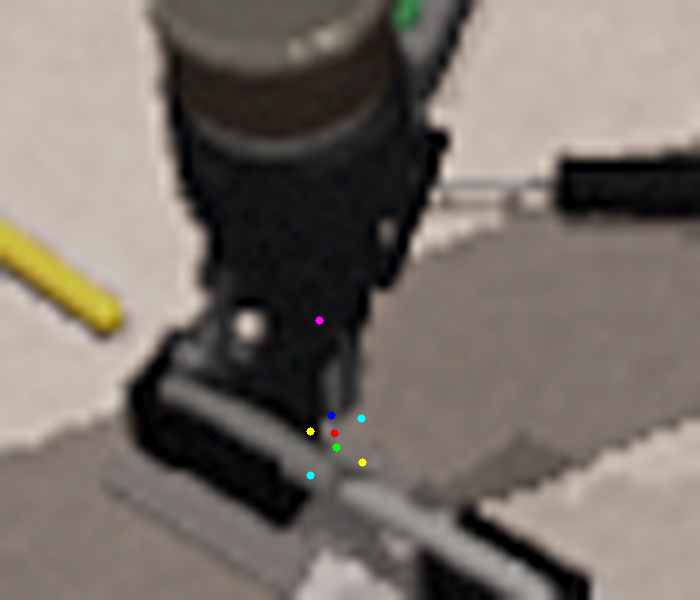

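Run:
```python
from h import *
T=np.array([154.1,475,213.1])
q=R.from_quat([0.156,0.9877,-0.001,-.00016])
for n,(x0,y0,x1,y1) in (('scene',(530,150,640,250)),('top',(0,280,100,340))):
    im=cv2.imread(f'pics/{n}0.png');k=7
    o=cv2.resize(im[y0:y1,x0:x1],None,fx=k,fy=k,interpolation=cv2.INTER_CUBIC)
    for l,c in (([0,0,-13],(0,0,255)),([0,43,-5],(0,255,0)),([0,-43,-5],(255,0,0)),([0,0,-65],(255,0,255)),([0,57,-5],(0,255,255)),([0,-57,-5],(0,255,255))):
        p=(proj(n,T+q.apply(l))[0]-[x0,y0]+.5)*k
        cv2.circle(o,tuple(np.int32(p)),4,c,-1)
    cv2.imwrite(f'pics/i_{n}.png',o)
# base at origin
print(proj('scene',[[0,0,0]]),proj('top',[[0,0,0]]))
```

```text
[[434.11784643 162.4781715 ]] [[244.43470957 350.77514721]]
```

View pics/i_scene.png

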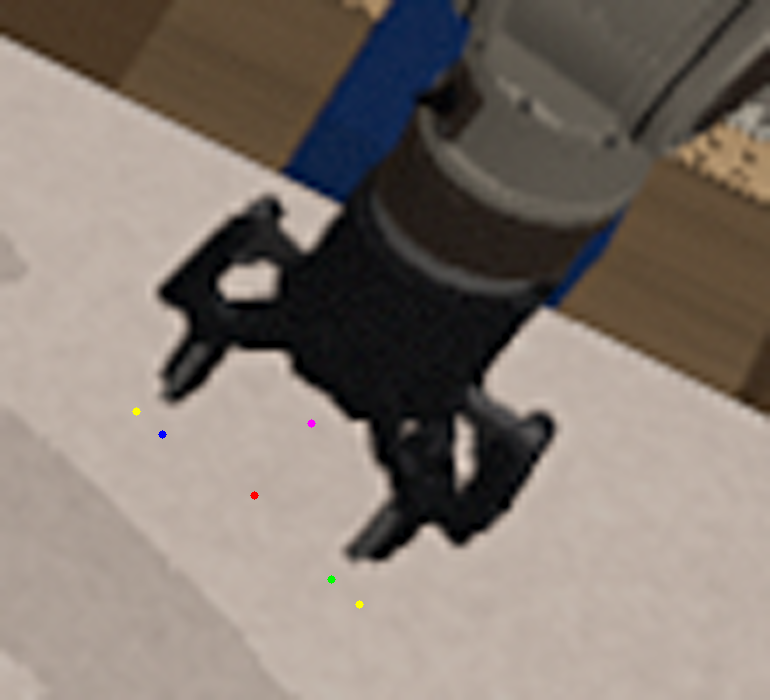

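View pics/i_top.png

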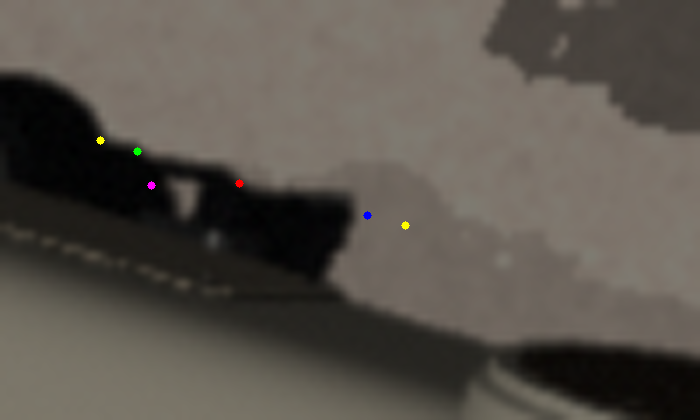

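>>> {"api": "jog_arm", "payload": {"motion": [[[0,0,0,0,-1,0,0.5],[0,0,0,0,-1,10,0.5],[0,0,0,0,-1,20,0.5],[0,0,0,0,-1,30,0.5],[0,0,0,0,-1,38,0.5],[0,0,0,0,-1,40,0.5],[0,0,0,0,-1,40,0.5],[0,0,0,0,-1,40,0.5]]]}}

```text
time_s: 4.83
tcp_pos: [614.0, -271.4, 24.6]
orientation: [0.677, 0.736, -0.0, -0.0]
ft_force: [0.5, 0.6, 0.2]
width: 42.7
```

Run:
```python
from plan import *
plan([613.7,-269.6,14],94.8)
im=snap('scene');s=robot.state()
k=10;x0,y0=240,190
o=cv2.resize(im[y0:y0+60,x0:x0+70],None,fx=k,fy=k,interpolation=cv2.INTER_CUBIC)
cv2.imwrite('pics/m5.png',o)
```

```text
t 4.83 tcp [ 614.  -271.4   24.6] yaw 94.72 xz 0.02 F [0.5 0.6 0.2] w 42.7
rot [-0.03 -0.02 -0.08] shift [ 1.8 -0.1 10.6] len 11.0 rows 0.3
```

View pics/m5.png

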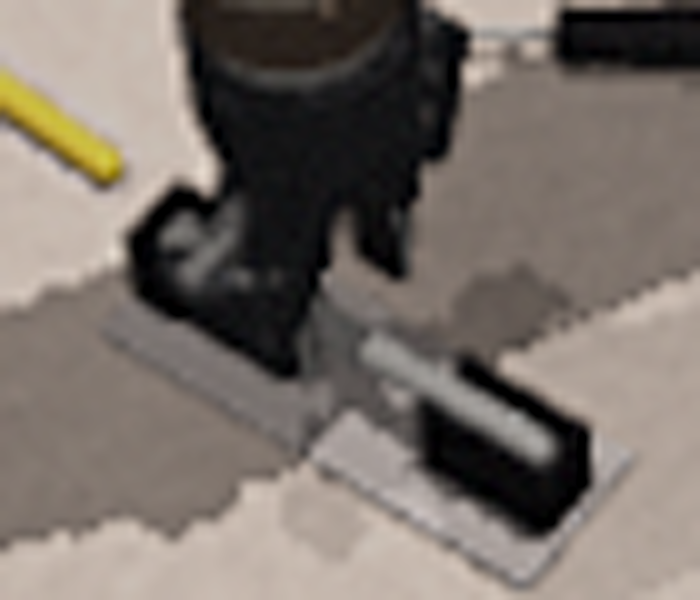

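>>> {"api": "jog_arm", "payload": {"motion": [[[0,0,0,1,0,3,0.5],[0,0,0,1,0,6,0.5],[0,0,0,1,0,6,0.5]]]}}

```text
time_s: 5.13
tcp_pos: [613.8, -270.2, 18.6]
orientation: [0.677, 0.736, -0.0, -0.0]
ft_force: [-0.1, 0.5, 0.1]
width: 42.6
```

>>> {"api": "jog_arm", "payload": {"motion": [[[0,0,0,0,0,2,0.5],[0,0,0,0,0,4,0.5],[0,0,0,0,0,4,0.5]]]}}

```text
time_s: 5.38
tcp_pos: [613.7, -270.3, 14.5]
orientation: [0.677, 0.736, -0.0, -0.0]
ft_force: [-0.6, -0.1, -0.2]
width: 43.1
```

>>> {"api": "jog_arm", "payload": {"motion": [[[0,0,0,0,0,2,0.5],[0,0,0,0,0,4,0.5],[0,0,0,0,0,4,0.5]]]}}

```text
time_s: 5.63
tcp_pos: [613.7, -270.3, 10.5]
orientation: [0.677, 0.736, -0.0, -0.0]
ft_force: [-0.0, -0.2, -0.1]
width: 42.5
```

>>> {"api": "jog_arm", "payload": {"motion": [[[0,0,0,0,0,2,0.5],[0,0,0,0,0,4,0.5],[0,0,0,0,0,4,0.5]]]}}

```text
time_s: 5.88
tcp_pos: [613.7, -270.3, 6.4]
orientation: [0.677, 0.736, -0.0, -0.0]
ft_force: [-0.4, -0.5, -0.3]
width: 42.7
```

>>> {"api": "jog_arm", "payload": {"motion": [[[0,0,0,0,0,2,0.5],[0,0,0,0,0,4,0.5],[0,0,0,0,0,4,0.5]]]}}

```text
time_s: 6.13
tcp_pos: [613.7, -270.3, 2.5]
orientation: [0.677, 0.736, -0.0, -0.0]
ft_force: [-0.1, -0.3, -0.4]
width: 42.8
```

>>> {"api": "jog_arm", "payload": {"motion": [[[0,0,0,0,0,0,0.3],[0,0,0,0,0,0,0.2],[0,0,0,0,0,0,0.1],[0,0,0,0,0,0,0],[0,0,0,0,0,0,0],[0,0,0,0,0,0,0]]], "newtons": 30}}

```text
time_s: 6.63
tcp_pos: [614.2, -270.5, 3.2]
orientation: [0.677, 0.736, 0.0, 0.0]
ft_force: [0.3, 0.3, -0.1]
width: 12.9
```

>>> {"api": "jog_arm", "payload": {"motion": [[[0,0,0,0,0,0,0],[0,0,0,0,0,-3,0],[0,0,0,0,0,-10,0],[0,0,0,0,0,-25,0],[0,0,0,0,0,-45,0],[0,0,0,0,0,-70,0],[0,0,0,0,0,-90,0],[0,0,0,0,0,-90,0]]], "newtons": 90}}

```text
time_s: 7.3
tcp_pos: [616.9, -271.8, 99.0]
orientation: [0.677, 0.736, 0.001, 0.004]
ft_force: [0.7, -0.4, 0.3]
width: 10.6
```

Run:
```python
from plan import *
plan([490.4+.146*125,110.2-.989*125,70],98.4)
im=snap('scene');s=robot.state()
k=8;x0,y0=220,160
crop(im,220,165,310,240,8,'m6')
```

```text
t 7.3 tcp [ 616.9 -271.8   99. ] yaw 94.71 xz -0.26 F [ 0.7 -0.4  0.3] w 10.6
rot [ 0.45  0.27 -3.69] shift [266.5 -86.9  27.1] len 282.0 rows 6.9
```

View pics/m6.png

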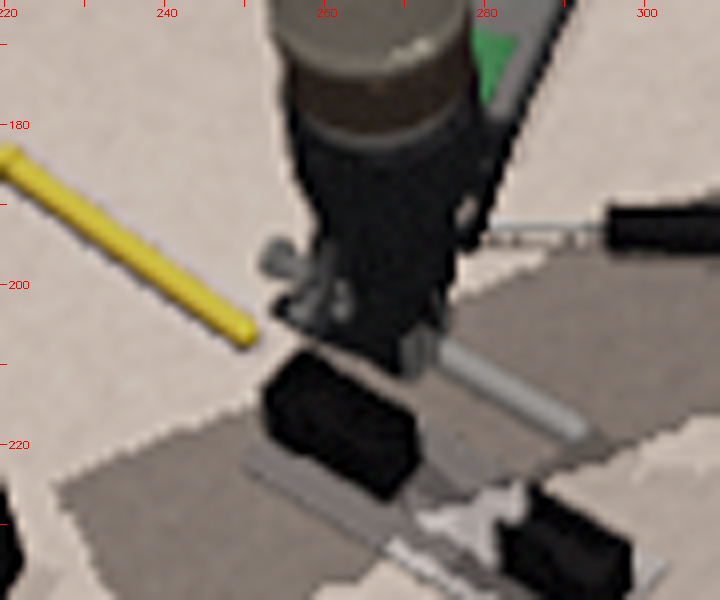

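Run:
```python
from plan import *
T=robot.state()['tcp_pos']; u=np.array([np.cos(np.radians(94.7)),np.sin(np.radians(94.7)),0])
print(robot.state()['width'],robot.state()['ft_force'])
for z in (120,130,140):
    for d in (80,85): 
        P=T+u*d;P[2]=z;print(z,d,proj('scene',[P])[0].round(1), proj('scene',[P-160*u])[0].round(1))
t=snap('top');crop(t,275,90,375,160,7,"t6")
im=snap('scene');crop(im,250,190,300,225,14,'m7')
```

```text
11.095819425248814 [ 0.88001864 -0.10145993 -0.872587  ]
120 80 [291.3 220.2] [252.5 197.4]
120 85 [292.6 221. ] [253.7 198.1]
130 80 [291.2 218.5] [252.2 195.5]
130 85 [292.5 219.2] [253.4 196.2]
140 80 [291.1 216.7] [251.8 193.7]
140 85 [292.3 217.4] [253.  194.4]
```

View pics/m7.png

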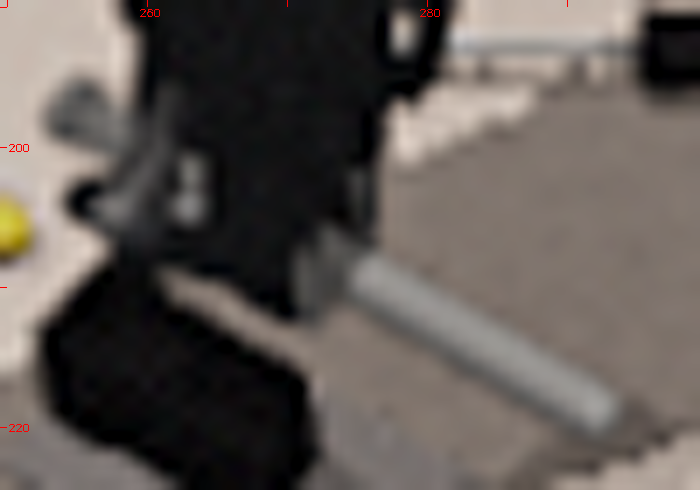

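View pics/t6.png

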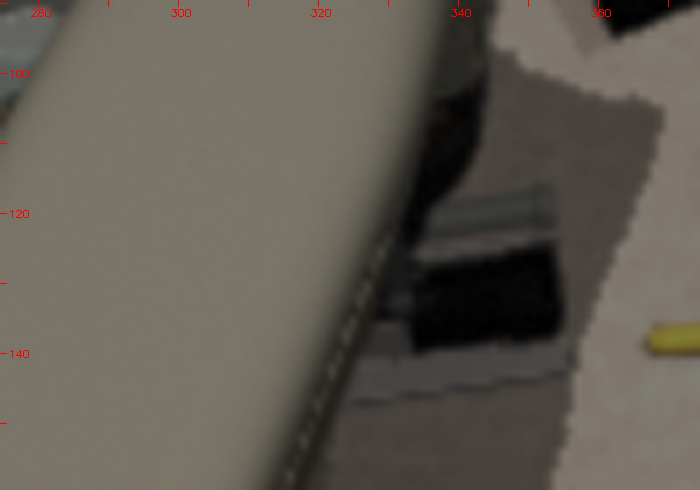

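Run:
```python
from plan import *
plan([507.3,-4.5,60],98.4)
```

```text
t 7.45 tcp [ 613.5 -270.2   92.5] yaw 94.71 xz 0.02 F [-0.6  0.3 -1.6] w 10.5
rot [-0.05 -0.03 -3.69] shift [273.6 -83.9  32.7] len 288.0 rows 7.0
```

>>> {"api": "jog_arm", "payload": {"motion": [[[0,0,0,30,-9,0,0],[0,0,-1,68,-20,0,0],[0,0,-1,107,-32,0,0],[0,0,-2,146,-44,5,0],[0,0,-3,185,-56,12,0],[0,0,-3.7,224,-68,20,0],[0,0,-3.7,255,-78,28,0],[0,0,-3.7,273,-84,32,0]]]}}

```text
time_s: 8.12
tcp_pos: [503.1, -2.2, 58.2]
orientation: [0.652, 0.758, -0.002, -0.003]
ft_force: [-0.7, 0.7, -1.6]
width: 11.5
```

>>> {"api": "jog_arm", "payload": {"motion": [[[0,0,0,0,0,0,0],[0,0,0,0,0,0,0]]]}}

```text
time_s: 8.28
tcp_pos: [505.7, -4.3, 59.3]
orientation: [0.652, 0.758, -0.001, -0.001]
ft_force: [1.4, -1.0, -2.0]
width: 10.8
```

Run:
```python
from plan import *
plan([507.3,-4.5,60],98.4)
s=snap('scene');crop(s,320,190,420,290,7,'s8')
t=snap('top');crop(t,180,130,280,210,8,'t8')
print(robot.state()['joints'].round(3))
```

```text
t 8.28 tcp [505.7  -4.3  59.3] yaw 98.56 xz 0.01 F [ 1.4 -1.  -2. ] w 10.8
rot [-0.24 -0.01  0.16] shift [-0.4  1.5 -0.7] len 2.0 rows 0.0
[-0.011  0.378 -0.229  0.965 -0.     1.413]
```

View pics/s8.png

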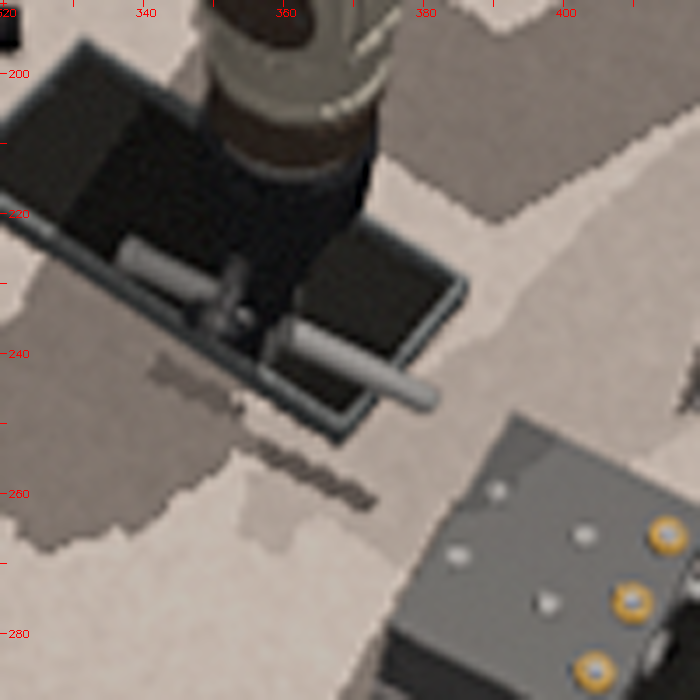

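View pics/t8.png

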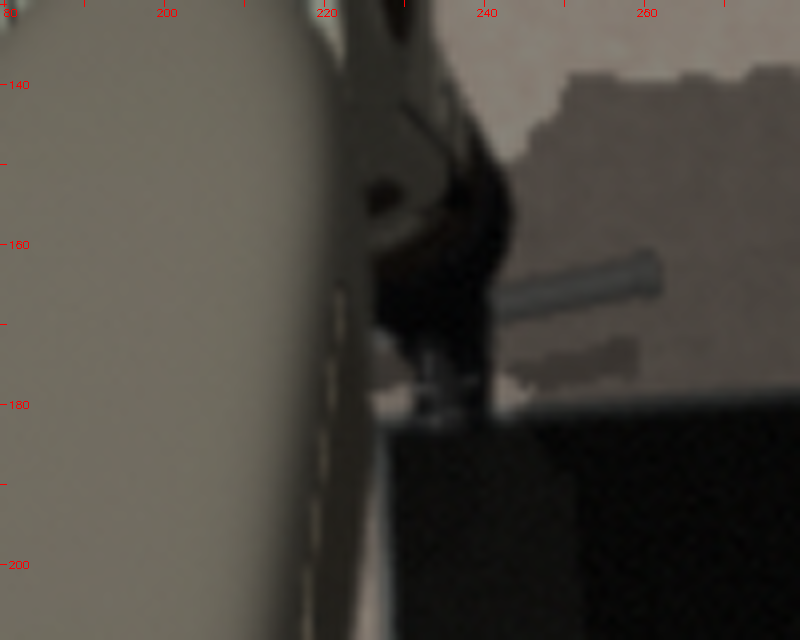

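Run:
```python
from plan import *
np.set_printoptions(precision=1,suppress=True)
# refine from crops: scene tip, head ; top head
st=(381.3,246.6);sh=(338,225.3);th=(261.5,163.7)
H=tri([sh],[th])[0];print('head',H)
H=H[:3]
e,d=ray('scene',[st]);d=d[0]/np.linalg.norm(d[0])
# solve |e+td-H|=160
b=(e-H)@d;c=(e-H)@(e-H)-160**2
for sg in(-1,1):
    D=b*b-c
    print(D)
    t=-b+sg*np.sqrt(max(D,0));P=e+d*t;v=P-H;print(P,np.degrees(np.arctan2(v[1],v[0])),np.degrees(np.arcsin(v[2]/160)))
# level assumption
for z in (85,90,95): print(z,onz('scene',[st],z),onz('scene',[sh],z),onz('top',[th],z))
```

```text
head [515.8 -75.6  92.8   1.5]
1781.536170270294
[502.4  82.8 110.7] 94.81794998446102 6.425278242604696
1781.536170270294
[462.   65.   38.8] 110.92902129048679 -19.73651590928753
85 [[487.9  76.4  85. ]] [[511.2 -77.9  85. ]] [[518.4 -75.5  85. ]]
90 [[490.7  77.7  90. ]] [[513.9 -76.   90. ]] [[516.9 -76.   90. ]]
95 [[493.6  78.9  95. ]] [[516.6 -74.2  95. ]] [[515.5 -76.5  95. ]]
```

>>> {"api": "jog_arm", "payload": {"motion": [[[0,0,0.2,0,1,10,0],[0,0,0.2,0,2,22,0],[0,0,0.2,0,2,33,0],[0,0,0.2,0,2,39,0],[0,0,0.2,0,2,39,0],[0,0,0.2,0,2,39,0]]]}}

```text
time_s: 8.88
tcp_pos: [509.6, -5.6, 21.4]
orientation: [0.655, 0.756, -0.0, -0.0]
ft_force: [0.5, -0.3, -1.1]
width: 11.0
```

Run:
```python
from plan import *
plan([507.3,-4.5,20],98.4)
s=snap('scene');crop(s,330,215,430,300,8,'s9')
t=snap('top');crop(t,215,130,295,210,8,'t9')
```

```text
t 8.88 tcp [509.6  -5.6  21.4] yaw 98.15 xz 0.01 F [ 0.5 -0.3 -1.1] w 11.0
rot [-0.07 -0.01 -0.25] shift [ 1.4 -2.1  1.4] len 3.0 rows 0.1
```

View pics/s9.png

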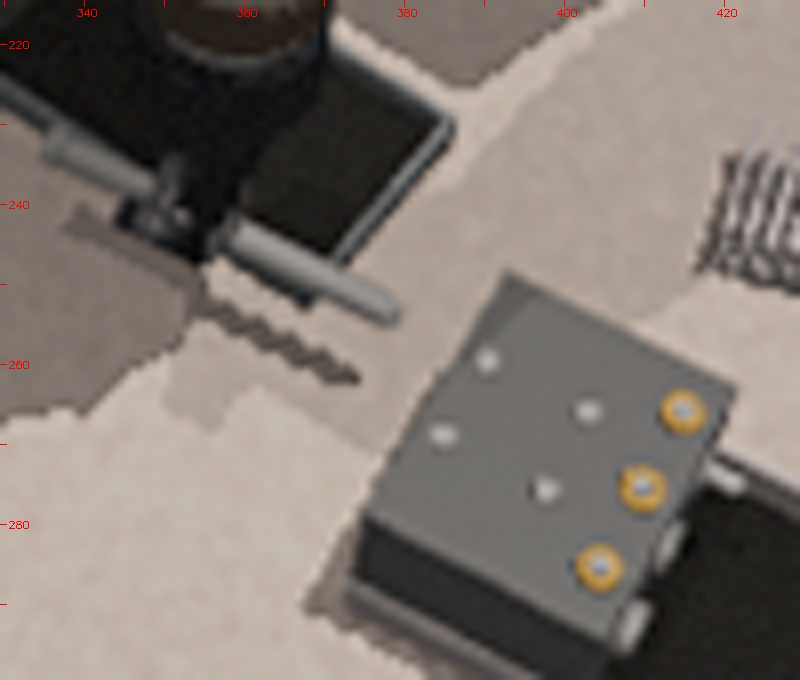

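View pics/t9.png

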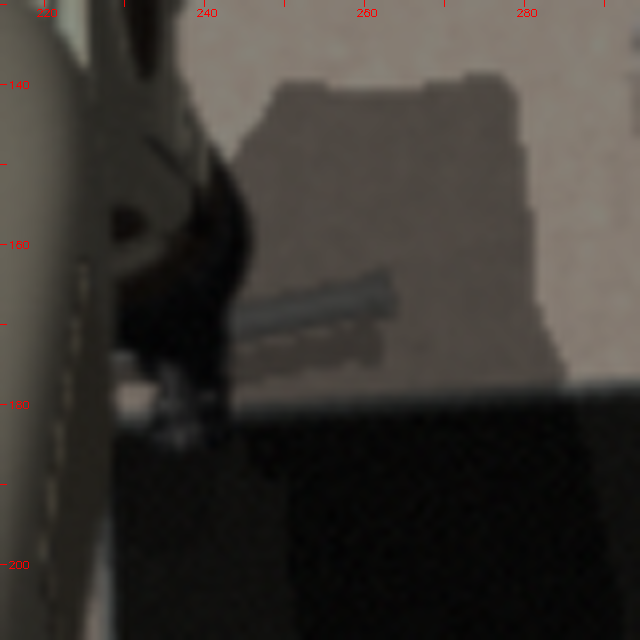

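```bash
cat >> plan.py <<'E'
def up(im,k=8): return cv2.resize(im,None,fx=k,fy=k,interpolation=cv2.INTER_CUBIC)
E
python3 - <<'E'
from plan import *
np.set_printoptions(precision=2,suppress=True,linewidth=160)
s=snap('scene');g=cv2.cvtColor(s,cv2.COLOR_BGR2GRAY).astype(int)
for x in range(336,380,2): 
    y0=int(232+(x-336)*.519); print(x,y0-5,g[y0-5:y0+8,x])
for x in range(416,426): print(x,268,g[268:282,x])
E
```

```text
336 227 [ 16  51  69  66  87 106 102  88  82 108 118 114 112]
338 228 [ 13  34  66  85  98 105  97  80  96 114 119 120 121]
340 229 [ 13  21  53  79 101 109  99  80  95 114 120 117  98]
342 230 [ 18  20  42  77 103 109  99  81  96 117 123 119 101]
344 231 [ 21  14  26  74 103 110 101  82 102 103  79  56  69]
346 232 [ 20  16  13  64 101 112  98  62  24  31  37  38  72]
348 233 [ 19  16   9  62 104 102  72  56  64  75  62  50  76]
350 234 [27 37 53 57 56 79 83 67 57 64 50 23 67]
352 235 [48 43 42 46 38 21 86 83 43 25 18 18 69]
354 236 [22 21 16 20 14 19 27 24 14 11  7  2 61]
356 237 [ 13  16  20  19  18  12  35  59  68  66  76 153 166]
358 238 [ 17  17   9  25  61  79  78  69  54 100 161 172 164]
360 239 [ 50  43  34  85 132 140 130  97  53  50 154 173 164]
362 240 [ 34  28  13  98 145 147 128  95  56  44 100 154 167]
364 241 [ 27  24  15  98 144 148 130  97  58  42  95 156 170]
366 242 [ 29  25  15  97 145 148 130  97  58  42  92 156 171]
368 243 [ 30  25  16  98 145 149 130  98  57  35  81 152 172]
370 244 [ 27  24   8  94 143 147 128  89 119 164 170 166 165]
372 245 [ 68  95  72  9
[... 184 characters left out ...]
142 140 143 122  94 144 163 159 161 161]
416 268 [136 111 113 112 114 105  93  85  68  42  30  30  30  19]
417 268 [116 105 113 104  91 100 108  84  43  26  26  26  26  29]
418 268 [111 101  83  96 124 146 128  71  19  23  31  30  29  27]
419 268 [ 90  73 115 109  88 161 166 102  29  21  27  29  28  27]
420 268 [121 164 183 137  64 125 175 149  72  20  27  28  27  26]
421 268 [175 186 189 169 104  70 166 173 110  36  28  33  33  36]
422 268 [185 185 188 186 137  63 129 154 104  27  30  32  33  33]
423 268 [184 181 183 187 167 106  77  97  69  29  31  34  31  33]
424 268 [179 176 178 186 187 140  74  71  76  45  25  36  31  33]
425 268 [176 175 177 185 188 169 110  67  77  57  33  31  34  35]
```

>>> {"api": "jog_arm", "payload": {"motion": [[[0,0,-0.2,5,0,1.5,0],[0,0,-0.2,12,0,1.5,0],[0,0,-0.2,19,0,1.5,0],[0,0,-0.2,24,0,1.5,0],[0,0,-0.2,24,0,1.5,0],[0,0,-0.2,24,0,1.5,0]]]}}

```text
time_s: 9.53
tcp_pos: [506.3, 19.4, 20.6]
orientation: [0.653, 0.758, -0.0, 0.0]
ft_force: [0.0, -0.1, -1.8]
width: 10.8
```

Run:
```python
from plan import *
plan([490.4+.146*86,110.2-.989*86,20],98.4)
s=snap('scene');crop(s,330,215,430,300,8,'s10')
g=cv2.cvtColor(s,cv2.COLOR_BGR2GRAY).astype(int)
for x in range(366,392,2): 
    y0=int(249.4+(x-370)*.4915); print(x,y0-5,g[y0-5:y0+8,x])
```

```text
t 9.53 tcp [506.3  19.4  20.6] yaw 98.5 xz -0.01 F [ 0.  -0.1 -1.8] w 10.8
rot [0.01 0.01 0.1 ] shift [ 6.1 -2.5  0.6] len 7.0 rows 0.2
366 242 [ 25  24  31  45  66  73 105 104  65  44  93 155 171]
368 243 [ 38  32  16  73 138 153 136 103  63  36  78 152 172]
370 244 [ 29  25  11  90 138 148 133  94 120 164 169 165 165]
372 245 [ 67  93  77  92 132 147 130  93 128 160 163 164 168]
374 246 [ 84 141 167 152 138 147 131  92 128 163 164 162 162]
376 247 [169 166 164 147 139 147 130  92 129 157 160 162 165]
378 248 [162 162 165 148 139 147 130  92 126 158 160 161 162]
380 249 [161 164 161 145 139 147 130  91 132 163 165 163 165]
382 250 [160 160 163 147 141 144 128  91 129 160 167 167 170]
384 251 [160 163 166 151 143 145 127  90 123 164 142 120 107]
386 252 [160 160 161 142 134 135 114 127 127 102  92  97 109]
388 253 [163 165 161 141 108  93  92  92  94  95  96  97 109]
390 254 [100  92  92  93 108 137 149 120  96  96  97  95 107]
```

View pics/s10.png

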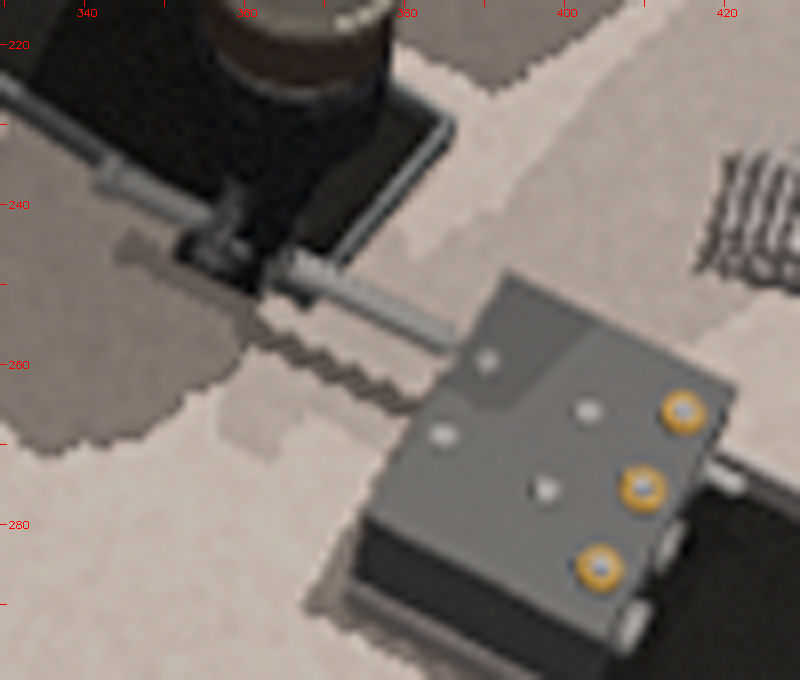

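>>> {"api": "jog_arm", "payload": {"motion": [[[0,0,0,3,0,0,0],[0,0,0,6,0,0,0],[0,0,0,9,0,0,0],[0,0,0,12,0,0,0]]]}}

```text
time_s: 9.92
tcp_pos: [504.5, 30.8, 20.5]
orientation: [0.653, 0.757, -0.0, 0.0]
ft_force: [0.0, -1.6, -1.1]
width: 11.0
```

>>> {"api": "jog_arm", "payload": {"motion": [[[0,0,0,2,0,0,0],[0,0,0,4,0,0,0],[0,0,0,6,0,0,0],[0,0,0,6,0,0,0]]]}}

```text
time_s: 10.25
tcp_pos: [503.4, 37.0, 20.4]
orientation: [0.653, 0.757, -0.0, -0.0]
ft_force: [-0.2, -0.2, -1.6]
width: 10.9
```

>>> {"api": "jog_arm", "payload": {"motion": [[[0,0,0,3,0,0,0],[0,0,0,6,0,0,0],[0,0,0,9,0,0,0],[0,0,0,12,0,0,0],[0,0,0,15,0,0,0],[0,0,0,15,0,0,0]]]}}

```text
time_s: 10.75
tcp_pos: [501.1, 52.2, 20.4]
orientation: [0.653, 0.757, -0.0, -0.0]
ft_force: [-2.4, 0.5, -1.3]
width: 11.0
```

Run:
```python
from plan import *
plan([490.4+.146*50,110.2-.989*50,20],98.4)
s=robot.state();print(s['torque'].round(2))
s=snap('scene');crop(s,330,215,430,300,8,'s11')
```

```text
t 10.75 tcp [501.1  52.2  20.4] yaw 98.47 xz 0.04 F [-2.4  0.5 -1.3] w 11.0
rot [-0.04 -0.04  0.07] shift [ 9.  -2.1  0.4] len 9.0 rows 0.2
[0.09 0.39 0.11]
```

View pics/s11.png

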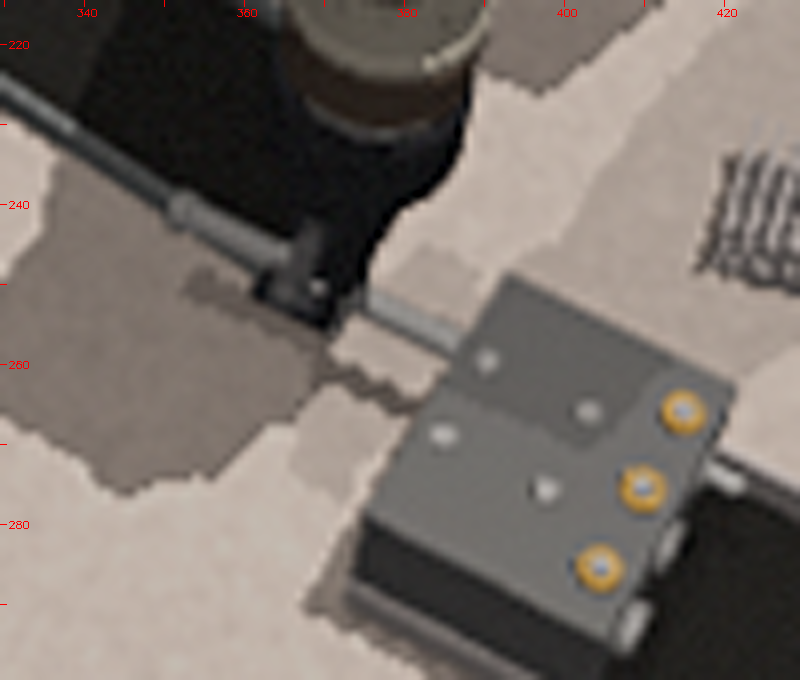

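>>> {"api": "jog_arm", "payload": {"motion": [[[0,0,0,3,-1,0,0],[0,0,0,6,-1,0,0],[0,0,0,9,-1,0,0],[0,0,0,12,-1,0,0],[0,0,0,15,-1,0,0],[0,0,0,15,-1,0,0]]]}}

```text
time_s: 11.3
tcp_pos: [498.7, 66.9, 20.7]
orientation: [0.653, 0.757, 0.0, 0.0]
ft_force: [0.2, -0.3, -2.1]
width: 11.0
```

>>> {"api": "jog_arm", "payload": {"motion": [[[0,0,0,2,0,0,0],[0,0,0,4,0,0,0],[0,0,0,6,0,0,0],[0,0,0,8,0,0,0],[0,0,0,10,0,0,0],[0,0,0,10,0,0,0]]]}}

```text
time_s: 11.8
tcp_pos: [497.7, 72.3, 20.7]
orientation: [0.654, 0.756, -0.002, 0.003]
ft_force: [2.4, -9.9, 0.1]
width: 10.7
```

>>> {"api": "jog_arm", "payload": {"motion": [[[0,0,0,2,0,0,0],[0,0,0,4,0,0,0],[0,0,0,6,0,0,0],[0,0,0,8,0,0,0],[0,0,0,10,0,0,0],[0,0,0,10,0,0,0]]], "newtons": 110}}

```text
time_s: 12.3
tcp_pos: [496.2, 82.0, 20.7]
orientation: [0.654, 0.756, -0.002, 0.003]
ft_force: [1.1, -9.4, -0.5]
width: 10.5
```

Run:
```python
from plan import *
plan([490.4+.146*50,110.2-.989*50,20],98.4)
s=robot.state();print(s['torque'].round(2))
s=snap('scene');crop(s,330,215,430,300,8,'s12')
```

```text
t 12.3 tcp [496.2  82.   20.7] yaw 98.24 xz -0.46 F [ 1.1 -9.4 -0.5] w 10.5
rot [ 0.03  0.46 -0.16] shift [-21.3  -1.6   0.8] len 21.0 rows 0.5
[-1.99 -0.26 -0.01]
```

View pics/s12.png

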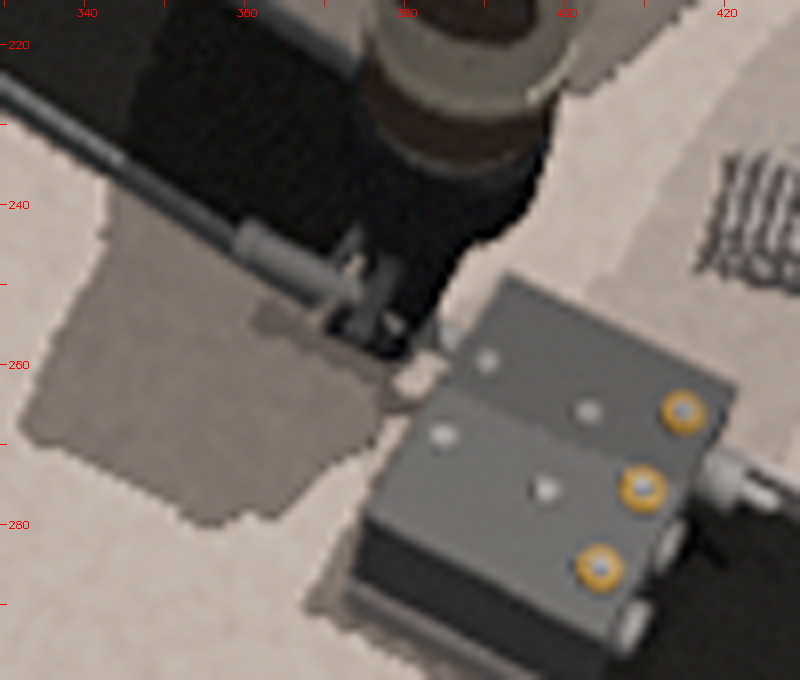

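>>> {"api": "jog_arm", "payload": {"motion": [[[0,0,0,-4,0,0,0],[0,0,0,-4,0,0,0],[0,0,0,-4,0,0,0.2],[0,0,0,-4,0,0,0.3],[0,0,0,-4,0,0,0.4],[0,0,0,-4,0,0,0.5],[0,0,0,-4,0,0,0.5]]]}}

```text
time_s: 12.93
tcp_pos: [496.1, 82.3, 20.6]
orientation: [0.653, 0.757, 0.0, 0.0]
ft_force: [-0.2, -0.0, 0.1]
width: 42.4
```

Run:
```python
from plan import *
plan([490.4+.146*74,110.2-.989*74,20],98.4)
s=snap('scene');crop(s,330,215,430,300,8,'s13')
```

```text
t 12.93 tcp [496.1  82.3  20.6] yaw 98.45 xz 0.01 F [-0.2 -0.   0.1] w 42.4
rot [ 0.02 -0.01  0.05] shift [-45.5  -1.6   0.6] len 46.0 rows 1.1
```

View pics/s13.png

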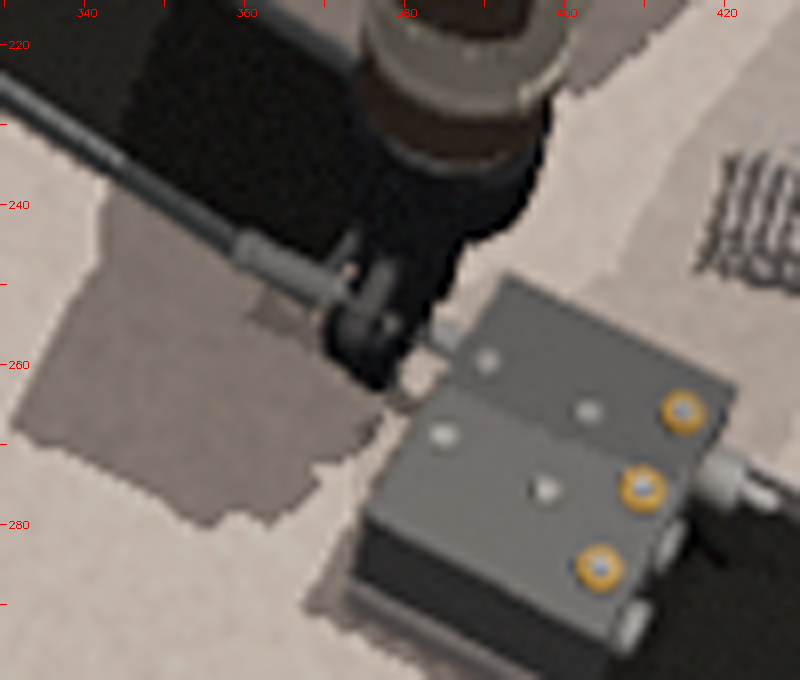

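>>> {"api": "jog_arm", "payload": {"motion": [[[0,0,0,-10,0,0,0.5],[0,0,0,-22,0,0,0.5],[0,0,0,-34,0,0,0.5],[0,0,0,-45,0,3,0.5],[0,0,0,-45,0,6,0.5],[0,0,0,-45,0,6,0.5]]]}}

```text
time_s: 13.48
tcp_pos: [502.1, 36.2, 13.7]
orientation: [0.654, 0.756, -0.0, -0.001]
ft_force: [-0.4, 0.1, -0.8]
width: 42.8
```

Run:
```python
from plan import *
plan([490.4+.146*74,110.2-.989*74,20],98.4)
s=snap('scene');crop(s,330,215,430,300,8,'s14')
t=snap('top');crop(t,185,140,265,210,8,'t14')
```

```text
t 13.48 tcp [502.1  36.2  13.7] yaw 98.28 xz 0.02 F [-0.4  0.1 -0.8] w 42.8
rot [-0.08 -0.02 -0.12] shift [ 0.9 -0.8 -6.3] len 6.0 rows 0.2
```

View pics/s14.png

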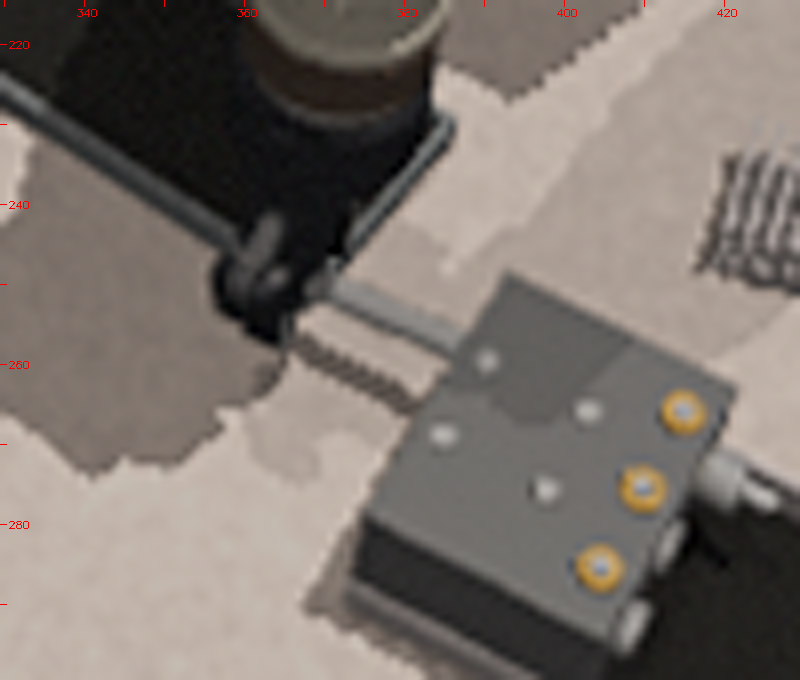

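View pics/t14.png

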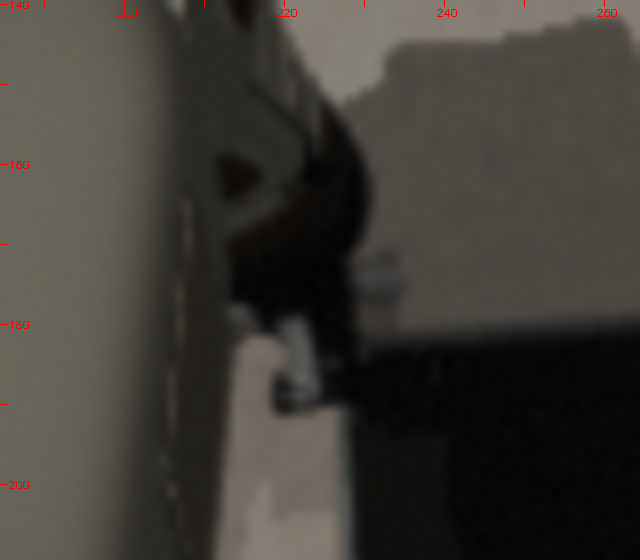

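>>> {"api": "jog_arm", "payload": {"motion": [[[0,2,0,0,0,2,0.5],[0,3.5,0,0,0,5,0.5],[0,3.5,0,0,0,5,0.3],[0,3.5,0,0,0,5,0.1],[0,3.5,0,0,0,5,0],[0,3.5,0,0,0,5,0],[0,3.5,0,0,0,5,0],[0,3.5,0,0,0,5,0]]], "newtons": 40}}

```text
time_s: 14.25
tcp_pos: [502.5, 37.7, 9.6]
orientation: [0.653, 0.757, 0.02, -0.023]
ft_force: [-1.3, -0.5, 0.8]
width: 12.4
```

Run:
```python
from plan import *
plan([490.4+.146*74,110.2-.989*74,20],98.4)
s=snap('scene');crop(s,330,215,430,300,8,'s15')
print(robot.state()['torque'])
```

```text
t 14.25 tcp [502.5  37.7   9.6] yaw 98.45 xz 3.49 F [-1.3 -0.5  0.8] w 12.4
rot [-0.01 -3.49  0.05] shift [  0.2  -1.3 -10.4] len 11.0 rows 0.5
[-0.11051188  0.11445352  0.05144292]
```

View pics/s15.png

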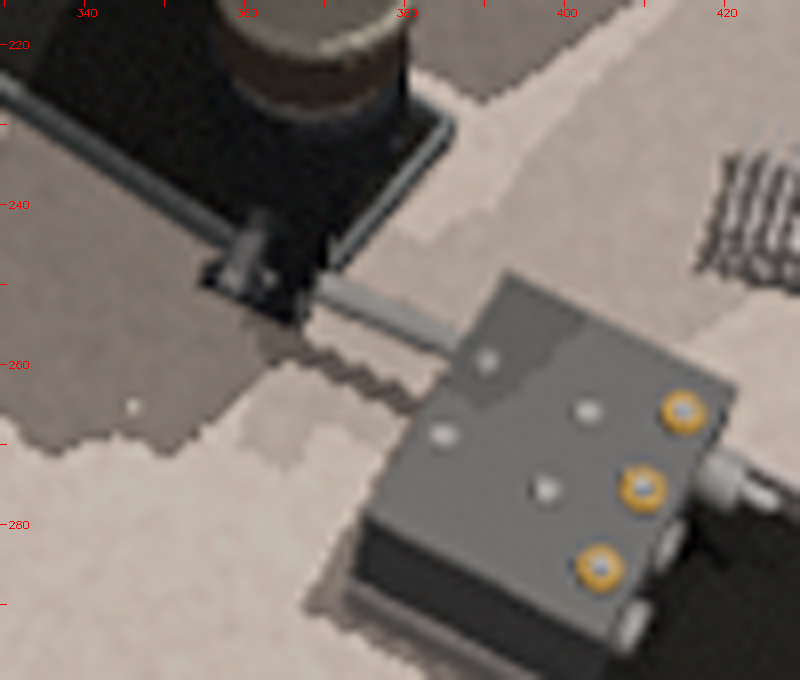

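>>> {"api": "jog_arm", "payload": {"motion": [[[0,0,0,0,0,0,0],[0,-1,0,0,0,-2,0],[0,-2,0,0,0,-4,0],[0,-3,0,0,0,-6,0],[0,-3.5,0,0,0,-7,0],[0,-3.5,0,0,0,-7,0]]], "newtons": 110}}

```text
time_s: 14.8
tcp_pos: [503.0, 36.2, 16.9]
orientation: [0.653, 0.757, -0.001, 0.002]
ft_force: [-0.9, -5.9, -1.3]
width: 10.7
```

Run:
```python
from plan import *
plan([490.4+.146*74,110.2-.989*74,16.5],98.4)
s=snap('scene');crop(s,330,215,430,300,8,'s16')
print(robot.state()['torque'])
```

```text
t 14.8 tcp [503.   36.2  16.9] yaw 98.44 xz -0.22 F [-0.9 -5.9 -1.3] w 10.7
rot [0.03 0.22 0.04] shift [ 1.1 -1.6  0.4] len 2.0 rows 0.0
[-0.97570313  0.01438035  0.11748661]
```

View pics/s16.png

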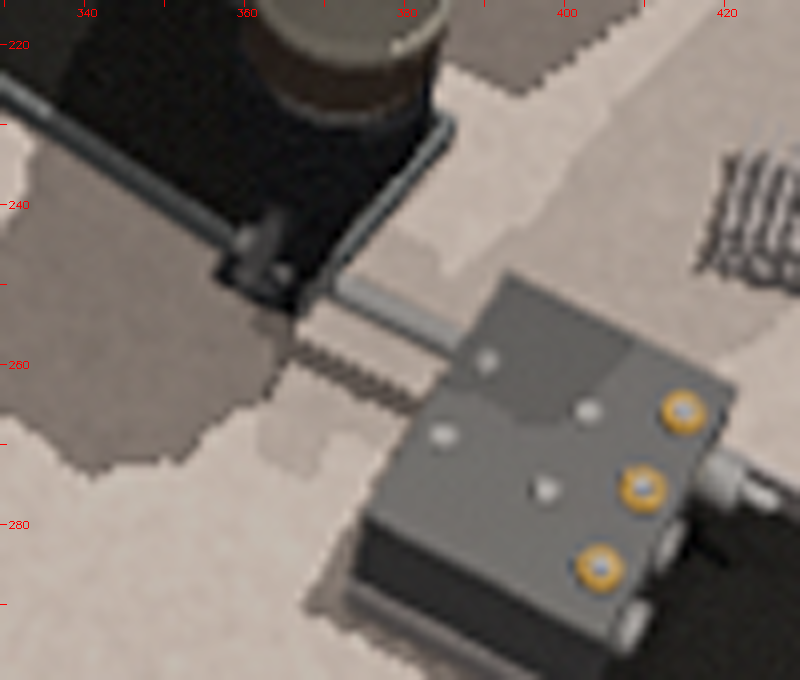

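>>> {"api": "jog_arm", "payload": {"motion": [[[0,0,0,2,0,0,0],[0,0,0,4,0,0,0],[0,0,0,6,0,0,0],[0,0,0,8.5,0,0,0],[0,0,0,11,0,0,0],[0,0,0,13.5,0,0,0],[0,0,0,16,0,0,0],[0,0,0,18,0,0,0]]]}}

```text
time_s: 15.52
tcp_pos: [500.5, 50.6, 16.7]
orientation: [0.654, 0.756, -0.003, 0.004]
ft_force: [1.0, -12.6, -1.2]
width: 10.5
```

>>> {"api": "jog_arm", "payload": {"motion": [[[0,0,0,2,0,0,0],[0,0,0,4,0,0,0],[0,0,0,6,0,0,0],[0,0,0,8,0,0,0],[0,0,0,10,0,0,0],[0,0,0,12,0,0,0],[0,0,0,14,0,0,0],[0,0,0,14,0,0,0]]]}}

```text
time_s: 16.18
tcp_pos: [498.0, 68.3, 16.6]
orientation: [0.654, 0.757, -0.0, 0.0]
ft_force: [-0.5, 0.2, -1.1]
width: 10.7
```

Run:
```python
from plan import *
plan([490.4+.146*29,110.2-.989*29,16.5],98.4)
s=snap('scene');crop(s,345,225,445,310,8,'s17')
print(robot.state()['torque'])
```

```text
t 16.18 tcp [498.   68.3  16.6] yaw 98.37 xz -0.03 F [-0.5  0.2 -1.1] w 10.7
rot [ 0.    0.03 -0.03] shift [13.6 -1.4  0.1] len 14.0 rows 0.3
[-0.06090445 -0.06626443  0.00274642]
```

View pics/s17.png

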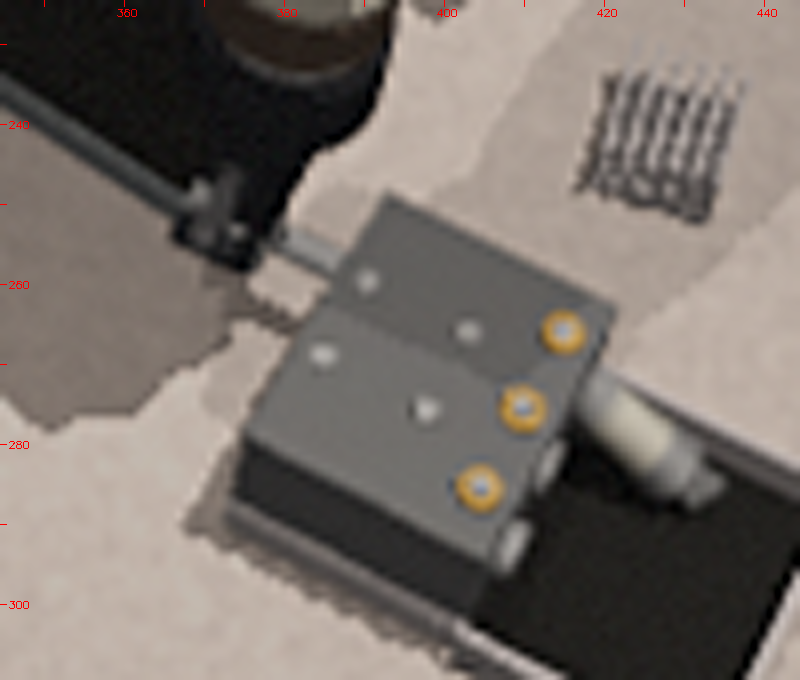

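>>> {"api": "jog_arm", "payload": {"motion": [[[0,0,0,2,0,0,0],[0,0,0,4,0,0,0],[0,0,0,6,0,0,0],[0,0,0,8,0,0,0],[0,0,0,10,0,0,0],[0,0,0,12,0,0,0],[0,0,0,14,0,0,0],[0,0,0,14,0,0,0]]]}}

```text
time_s: 16.9
tcp_pos: [495.9, 83.0, 16.5]
orientation: [0.653, 0.757, 0.0, -0.0]
ft_force: [-0.4, 0.2, -1.6]
width: 11.0
```

Run:
```python
from plan import *
plan([490.4+.146*29,110.2-.989*29,16.5],98.4)
s=snap('scene');crop(s,345,225,445,310,8,'s18')
```

```text
t 16.9 tcp [495.9  83.   16.5] yaw 98.46 xz 0.02 F [-0.4  0.2 -1.6] w 11.0
rot [-0.   -0.02  0.06] shift [-1.3 -1.4 -0. ] len 2.0 rows 0.0
```

View pics/s18.png

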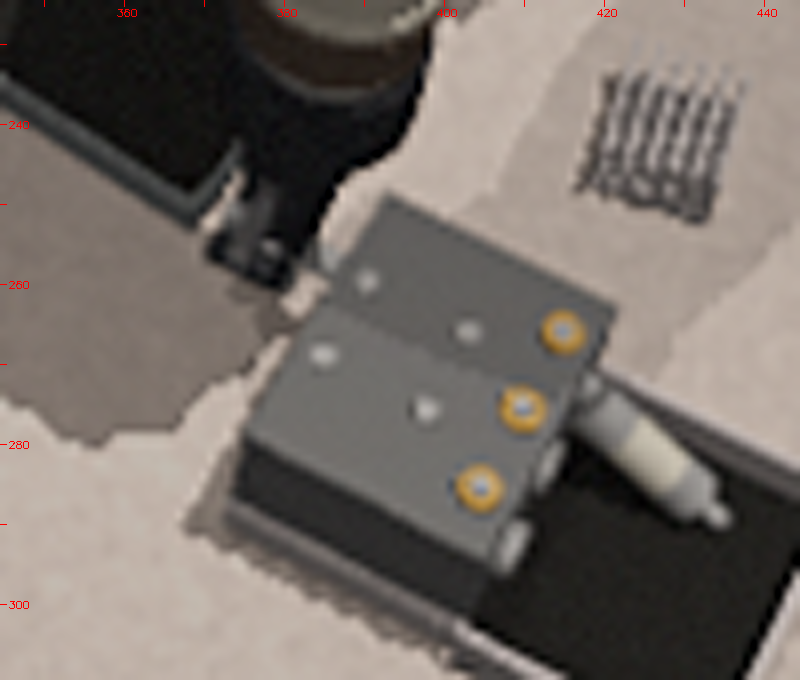

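>>> {"api": "jog_arm", "payload": {"motion": [[[0,0,0,2,0,0,0],[0,0,0,4,0,0,0],[0,0,0,6,0,0,0],[0,0,0,6,0,0,0]]]}}

```text
time_s: 17.28
tcp_pos: [495.0, 88.8, 16.5]
orientation: [0.653, 0.757, 0.0, -0.0]
ft_force: [0.7, -0.5, -1.9]
width: 10.7
```

Run:
```python
from plan import *
np.set_printoptions(precision=1,suppress=True)
plan([490.4+.146*29,110.2-.989*29,16.5],98.4)
s=snap('scene');crop(s,395,255,450,305,14,'s19')
t=snap('top');crop(t,120,135,215,215,8,'t19')
```

```text
t 17.28 tcp [495.   88.8  16.5] yaw 98.44 xz 0.01 F [ 0.7 -0.5 -1.9] w 10.7
rot [-0. -0.  0.] shift [-7.2 -1.4 -0. ] len 7.0 rows 0.2
```

View pics/s19.png

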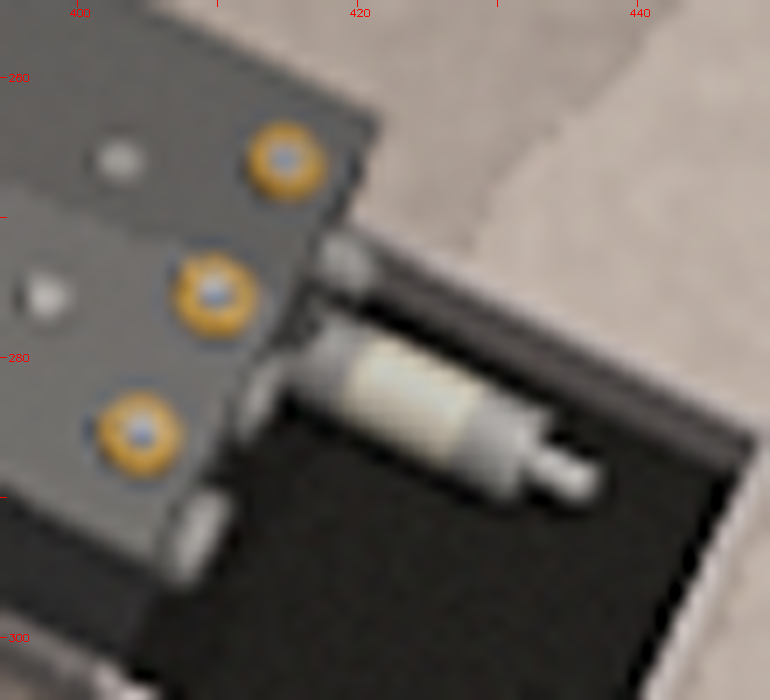

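View pics/t19.png

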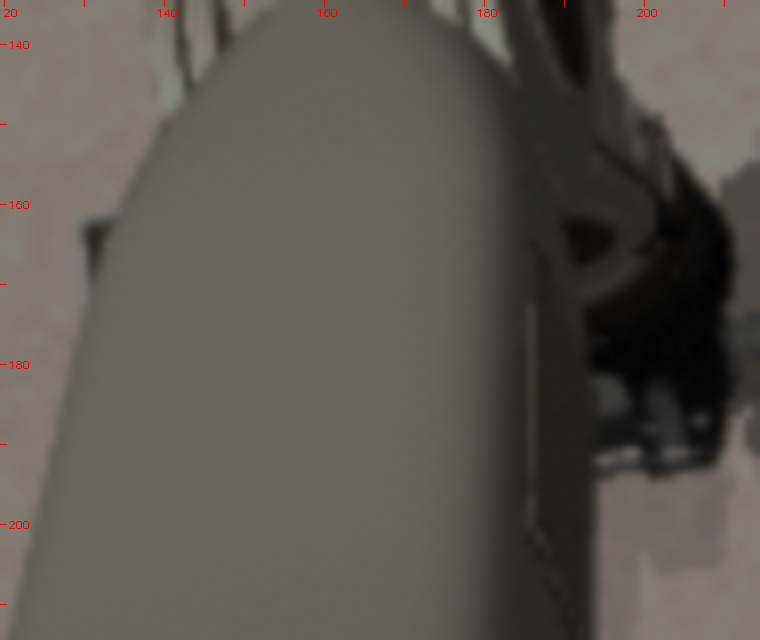

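>>> {"api": "jog_arm", "payload": {"motion": [[[0,0,0,-4,0,0,0],[0,0,0,-10,0,0,0],[0,0,0,-18,0,0,0],[0,0,0,-26,0,0,0],[0,0,0,-34,0,0,0],[0,0,0,-42,0,0,0],[0,0,0,-50,0,0,0],[0,0,0,-58,0,0,0]]]}}

```text
time_s: 18.05
tcp_pos: [503.7, 30.0, 16.5]
orientation: [0.653, 0.757, -0.0, 0.0]
ft_force: [-0.5, -0.1, -1.7]
width: 10.7
```

>>> {"api": "jog_arm", "payload": {"motion": [[[0,0,0,-8,0,0,0],[0,0,0,-16,0,0,0],[0,0,0,-24,0,0,0],[0,0,0,-32,0,0,0],[0,0,0,-40,0,0,0],[0,0,0,-50,0,0,0],[0,0,0,-60,0,0,0],[0,0,0,-72,0,0,0]]]}}

```text
time_s: 18.72
tcp_pos: [514.2, -40.9, 16.5]
orientation: [0.653, 0.757, 0.0, -0.0]
ft_force: [0.1, -0.6, -2.0]
width: 10.6
```

>>> {"api": "jog_arm", "payload": {"motion": [[[0,0,0,-8,0,0,0],[0,0,0,-14,0,0,0],[0,0,0,-14,0,0,0]]]}}

```text
time_s: 18.97
tcp_pos: [516.4, -55.4, 16.5]
orientation: [0.654, 0.756, -0.0, 0.0]
ft_force: [-0.2, 0.5, -2.4]
width: 10.6
```

Run:
```python
from plan import *
plan([436,-120,40],90.7)
s=snap('scene');crop(s,305,195,435,300,6,'s20')
t=snap('top');crop(t,215,140,315,220,8,'t20')
```

```text
t 18.97 tcp [516.4 -55.4  16.5] yaw 98.31 xz -0.02 F [-0.2  0.5 -2.4] w 10.6
rot [0.01 0.02 7.61] shift [-52.3 -88.9 -23.5] len 106.0 rows 2.6
```

View pics/s20.png

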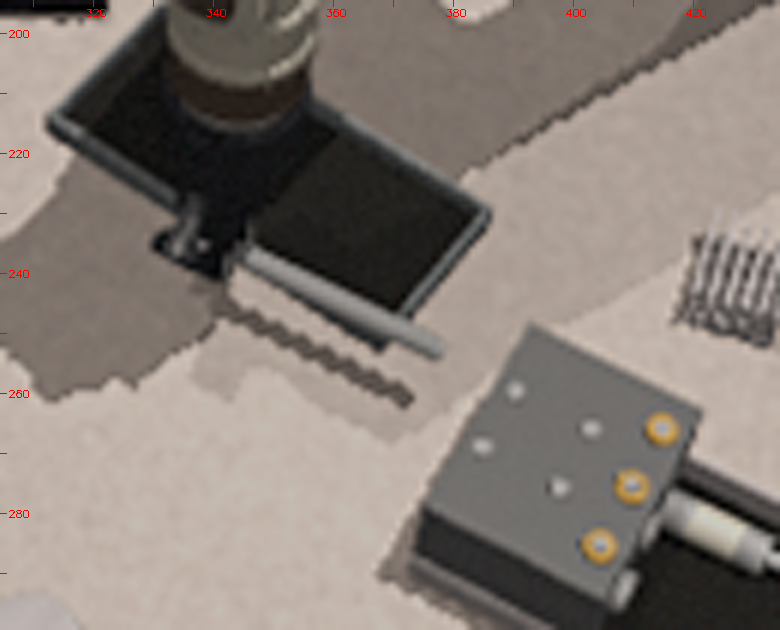

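View pics/t20.png

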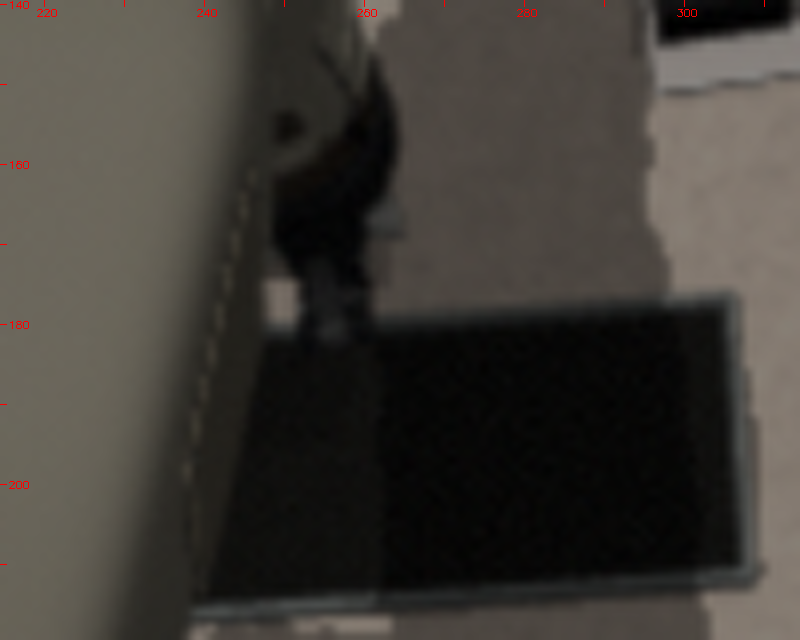

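Run:
```python
from plan import *
plan([436.6,-136,20],90.7)
```

```text
t 19.07 tcp [516.1 -54.2  16.4] yaw 98.39 xz 0.03 F [ 1.5  0.3 -1.5] w 10.5
rot [-0.01 -0.03  7.69] shift [-69.4 -90.5  -3.6] len 114.0 rows 2.8
```

>>> {"api": "jog_arm", "payload": {"motion": [[[0,0,1,-8,-10,-2,0],[0,0,3,-25,-33,-4,0],[0,0,5,-45,-58,-4,0],[0,0,7,-60,-79,-4,0],[0,0,7.7,-69,-90,-4,0],[0,0,7.7,-69,-90,0,0],[0,0,7.7,-69,-90,4,0],[0,0,7.7,-69,-90,4,0]]]}}

```text
time_s: 19.73
tcp_pos: [437.2, -134.9, 12.0]
orientation: [0.702, 0.712, 0.0, -0.0]
ft_force: [-0.0, -0.1, -1.6]
width: 10.8
```

Run:
```python
from plan import *
plan([436.6,-136,-10],90.7)
s=snap('scene');crop(s,300,180,400,260,8,'s21')
t=snap('top');crop(t,215,160,325,230,7,'t21')
```

```text
t 19.73 tcp [ 437.2 -134.9   12. ] yaw 90.75 xz 0.03 F [-0.  -0.1 -1.6] w 10.8
rot [-0.01 -0.03  0.05] shift [-1.1 -0.6 22. ] len 22.0 rows 0.5
```

View pics/s21.png

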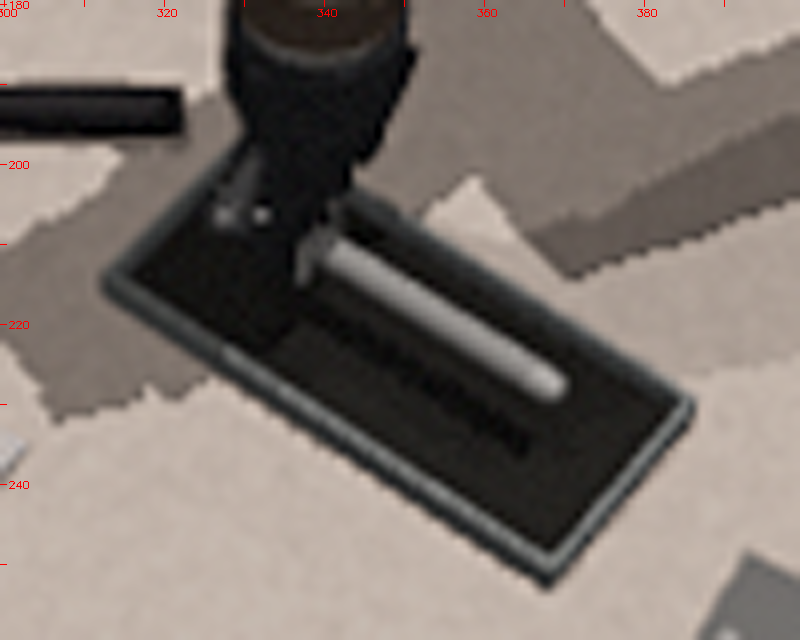

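View pics/t21.png

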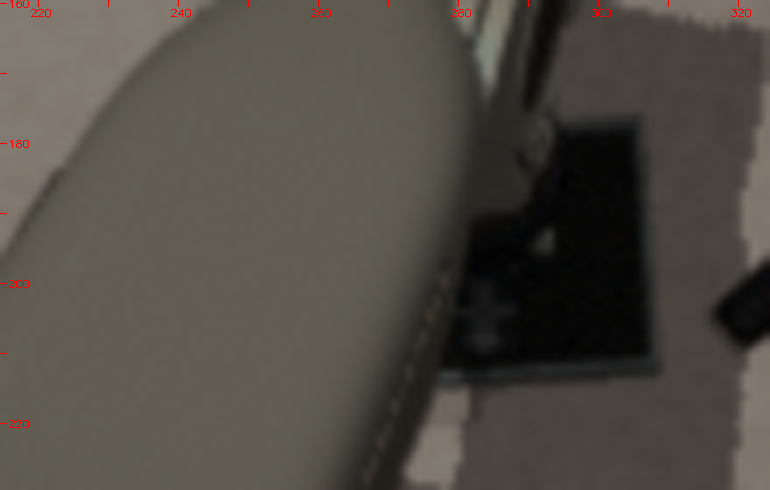

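>>> {"api": "jog_arm", "payload": {"motion": [[[0,0,0,0,0,5,0],[0,0,0,0,0,11,0],[0,0,0,0,0,15,0],[0,0,0,0,0,17,0],[0,0,0,0,0,17,0]]]}}

```text
time_s: 20.25
tcp_pos: [436.6, -135.0, -5.4]
orientation: [0.703, 0.712, -0.0, -0.001]
ft_force: [-0.1, 0.4, -1.2]
width: 10.4
```

>>> {"api": "jog_arm", "payload": {"motion": [[[0,0,0,0,0,2,0],[0,0,0,0,0,4,0],[0,0,0,0,0,4,0]]]}}

```text
time_s: 20.5
tcp_pos: [437.0, -135.4, -8.8]
orientation: [0.703, 0.711, -0.0, -0.0]
ft_force: [-1.0, -0.2, -1.7]
width: 10.1
```

>>> {"api": "jog_arm", "payload": {"motion": [[[0,0,0,0,0,1.5,0],[0,0,0,0,0,3,0],[0,0,0,0,0,3,0]]]}}

```text
time_s: 20.75
tcp_pos: [437.1, -135.4, -11.7]
orientation: [0.703, 0.712, -0.0, -0.0]
ft_force: [-0.4, 0.3, -1.7]
width: 10.6
```

>>> {"api": "jog_arm", "payload": {"motion": [[[0,0,0,0,0,1.5,0],[0,0,0,0,0,3,0],[0,0,0,0,0,3,0]]]}}

```text
time_s: 21.0
tcp_pos: [437.4, -135.5, -12.8]
orientation: [0.703, 0.712, 0.0, 0.0]
ft_force: [-5.0, 1.4, 14.9]
width: 10.2
```

>>> {"api": "jog_arm", "payload": {"motion": [[[0,0,0,0,0,1,0],[0,0,0,0,0,2,0],[0,0,0,0,0,2,0]]]}}

```text
time_s: 21.25
tcp_pos: [437.5, -135.5, -12.8]
orientation: [0.703, 0.712, 0.0, 0.001]
ft_force: [-10.2, 3.6, 33.5]
width: 10.7
```

>>> {"api": "jog_arm", "payload": {"motion": [[[0,0,0,0,0,1,0],[0,0,0,0,0,2,0],[0,0,0,0,0,2,0]]]}}

```text
time_s: 21.5
tcp_pos: [437.5, -135.5, -13.0]
orientation: [0.703, 0.712, 0.001, 0.001]
ft_force: [-15.5, 4.6, 51.8]
width: 10.4
```

>>> {"api": "jog_arm", "payload": {"motion": [[[0,0,0,0,0,-4,0],[0,0,0,0,0,-7,0],[0,0,0,0,0,-7,0],[0,3,0,0,0,-7,0]]], "newtons": 60}}

```text
time_s: 21.83
tcp_pos: [436.9, -133.8, -11.7]
orientation: [0.701, 0.712, 0.019, -0.019]
ft_force: [-0.8, -0.4, -2.2]
width: 10.6
```

>>> {"api": "jog_arm", "payload": {"motion": [[[0,-4,0,0,0,-1,0],[0,-8,0,0,0,-1,0],[0,-8,0,0,0,-1,0]]], "newtons": 60}}

```text
time_s: 22.08
tcp_pos: [436.2, -134.0, -11.6]
orientation: [0.701, 0.712, -0.031, 0.03]
ft_force: [-0.9, 1.5, -0.9]
width: 10.5
```

Run:
```python
from plan import *
plan([436.6,-136,-10],90.7)
s=snap('scene');crop(s,300,180,400,260,8,'s22')
```

```text
t 22.08 tcp [ 436.2 -134.   -11.6] yaw 90.85 xz -5.0 F [-0.9  1.5 -0.9] w 10.5
rot [-0.12  5.    0.14] shift [-2.1  0.4 -1.4] len 3.0 rows 0.7
```

View pics/s22.png

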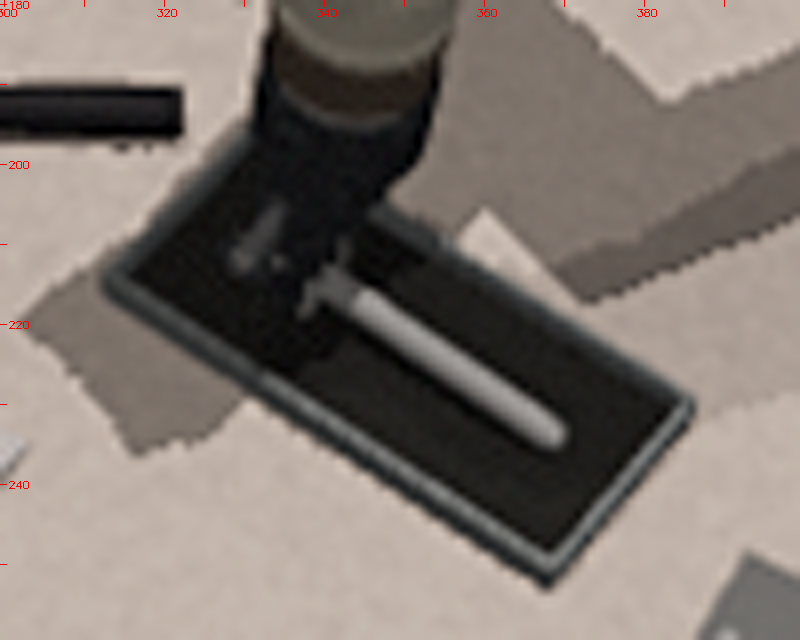

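Tip is near the tray floor at pixel (369,234), with the drift inside the walls. Release gently.

>>> {"api": "jog_arm", "payload": {"motion": [[[0,0,0,0,0,0,0.1],[0,0,0,0,0,0,0.16],[0,0,0,0,0,0,0.22],[0,0,0,0,0,0,0.3],[0,0,0,0,0,0,0.35],[0,0,0,0,0,0,0.35],[0,0,0,0,0,0,0.35]]], "newtons": 20}}

```text
time_s: 22.72
tcp_pos: [437.3, -135.7, -10.4]
orientation: [0.702, 0.711, -0.031, 0.031]
ft_force: [-0.6, 0.4, 0.7]
width: 30.0
```

>>> {"api": "jog_arm", "payload": {"motion": [[[0,1,0,0,0,-5,0.35],[0,3,0,0,0,-15,0.35],[0,5,0,0,0,-30,0.35],[0,5,0,0,0,-50,0.35],[0,5,0,0,0,-75,0.35],[0,5,0,0,0,-105,0.35],[0,5,0,0,0,-135,0.35],[0,5,0,0,0,-165,0.35]]]}}

```text
time_s: 23.38
tcp_pos: [436.6, -121.0, 155.7]
orientation: [0.703, 0.711, 0.0, -0.0]
ft_force: [0.5, 1.0, -0.5]
width: 29.7
```

>>> {"api": "jog_arm", "payload": {"motion": [[[0,0,0,-30,0,-20,0.35],[0,0,0,-65,0,-20,0.35],[0,0,0,-100,0,-20,0.35],[0,0,0,-140,0,-20,0.35],[0,0,0,-180,0,-20,0.35],[0,0,0,-215,0,-20,0.35],[0,0,0,-240,0,-20,0.35],[0,0,0,-240,0,-20,0.35]]]}}

```text
time_s: 24.05
tcp_pos: [439.5, -366.1, 173.8]
orientation: [0.705, 0.71, -0.0, 0.001]
ft_force: [0.6, -0.2, -1.1]
width: 29.9
```

Run:
```python
from plan import *
plan([436.6,-136,-10],90.7)
s=snap('scene');crop(s,300,180,455,325,5,'s23')
t=snap('top');crop(t,120,135,330,230,3,'t23')
```

```text
t 24.05 tcp [ 439.5 -366.1  173.8] yaw 90.41 xz -0.11 F [ 0.6 -0.2 -1.1] w 29.9
rot [ 0.05  0.11 -0.29] shift [230.5  -1.5 183.3] len 294.0 rows 7.2
```

View pics/s23.png

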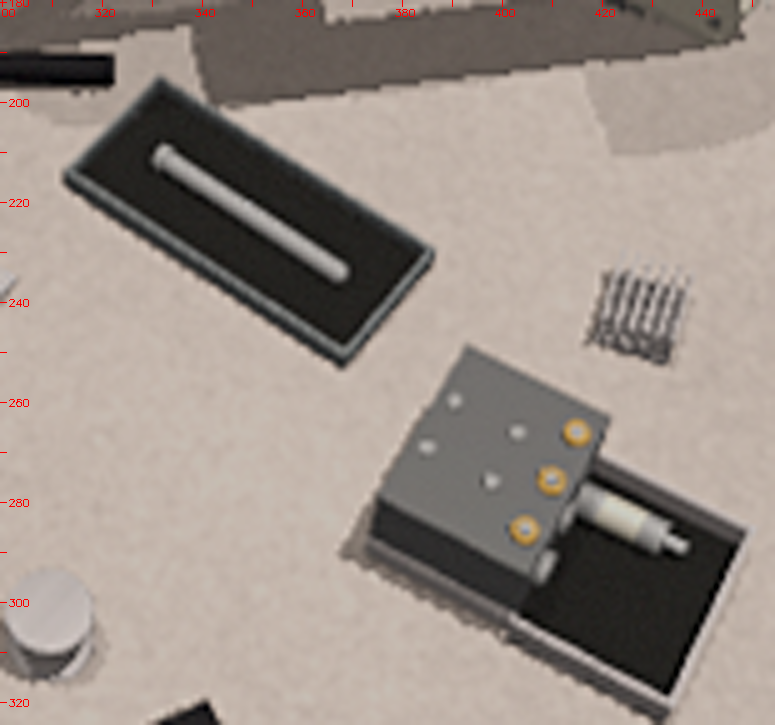

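View pics/t23.png

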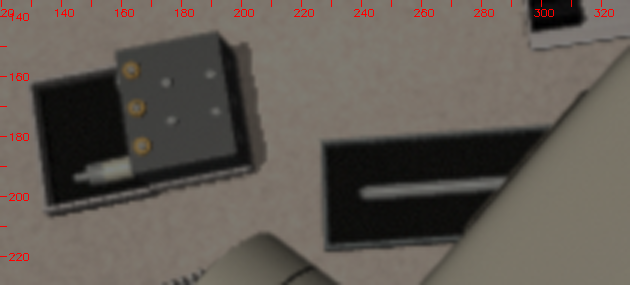

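Run:
```python
from plan import *
np.set_printoptions(precision=1,suppress=True)
t=snap('top');crop(t,125,140,215,210,8,'t24')
print('striker tip',tri([(436.3,288.6)],[(145.5,193.8)]))
r=tri([(436.3,288.6)],[(145.5,193.8)])[0][:2]-[528,115.7];u=np.array([-.146,.989])
print('block x,y',r@u,r@np.array([-.989,-.146]))
```

```text
striker tip [[465.4 278.5  16.4   1. ]]
block x,y 170.11850025105343 38.17368226977788
```

View pics/t24.png

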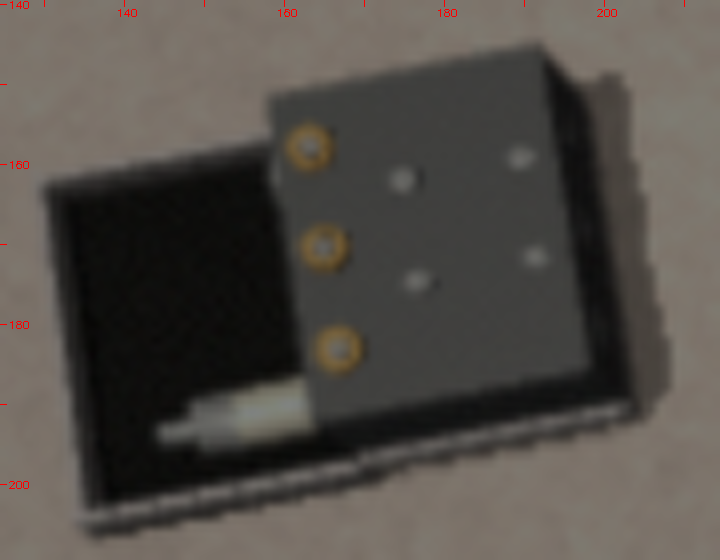

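```bash
python3 -c "
from cell import robot
print(robot.job_done())"
```

```text
the job is handed in; nothing more can be done
None
```

The blown fuse is out in the catch tray, the drift is lying in the tool tray, and the job was handed in at about 24 s. The blown one was in the bore nearest the robot, where the striker showed at the back. I took the drift from the cradle and started the fuse moving. I then re-gripped the drift near its head and pushed at a measured 9–13 N until the fuse dropped. After that I drew the drift out and laid it down.

**Last checks:**
- **Blown fuse:** it lies flat on the catch tray floor. Its striker tip measured about 16 mm above the bench, against 15 mm expected, and about 170 mm behind the front face.
- **Other two fuses:** the pictures show both still in their bores.
- **Drift:** it lies inside the tool tray walls, and the gripper is clear of everything.

**What went wrong or disagreed:**
- **First grasp missed:** the fingers sat about 25 mm higher than the reported tool height (TCP) implied, so they closed above the drift. I went lower, gripped it, and used that offset from then on.
- **Width reading:** the gripper showed about 11 mm on the 14 mm rod. The hold was still firm.
- **Hard press in the tool tray:** I sent three lowering steps at once, so the fingertips pressed the tray floor with about 52 N for a moment. That is under the 120 N wrist limit. It is over 40 N, but that limit is for the arm and gripper body, and it was the fingertips that pressed.

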